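# Clamp a filter plate in its holder and show it over the light panel

## Robot

A 6-joint arm with a two-finger parallel gripper is mounted at the origin on a cart in front of the work surface, level with it; the furniture and walls round the work are solid. World frame = base frame: x ahead of the robot, y to its left, z up, the work surface at z = 0. Lengths are in m, angles in rad, forces in N, time in s.
With the tool pointing down it reaches from about 0.375 to 0.975 m from the base axis. Payload 3.8 kg.
Tool frame: the origin (TCP) lies on the front face of the gripper's body, between the roots of the fingers; the fingertips stand 64 mm ahead of it and the grasp point (between the pads) lies grip_depth ahead of it (grip_depth is the distance from the TCP to the grasp point, in m); z points along the fingers, y is the direction in which the jaws open and shut (so a half turn about z gives the same grasp; the last joint's range is limited). The gripper opens to 88 mm and grips with 3 to 60 N. Pads are 18 mm wide; open, the fingers measure 123 mm over their backs; the gripper's body (75 mm by 187 mm) begins 45 mm behind the grasp point.
Start: joints at [-1.372, 0.264, 1.604, -0, 1.274, -0.037], TCP at [0.158, -0.656, 0.303] pointing down, gripper open.
Joint ranges: [-2.63, 2.63], [-0.94, 2.18], [0.31, 2.57], [-1.31, 4.45], [0, 2.66], [-2.55, 2.55]. Speed limits (rad/s): [2.57, 2.57, 3.14, 3.14, 3.14, 3.14].

## Interface

Orientations are given as a rotation vector (axis times angle).
In Python, from rig import * gives the robot as it stands.
- The arm moves only by the tool drive_tool, never from a script. Its argument "rows" is a list of rows, each a list of 7 numbers: the finger opening in cm, from 0 to 8.81, then the shift along the world's x, y, z in cm, then the turn, a rotation vector about the world's x, y, z in degrees. In form: [[claw, dx, dy, dz, wx, wy, wz], ...]. A call has 1 to 12 rows; each row shifts and turns the commanded pose from where the row before left it; what a row does not reach is not made up. A row lasts 1/12 s, in which the tool goes at most 41.7 mm and 7.16 degrees, less where a joint would pass 70% of its speed; a pose out of reach is approached as far as the arm can. A call is refused whole if a number of a shift passes 4.17 or a number of a turn 7.16, either way. A call with a gripper value outside its range is refused whole. The fingers move at their own pace and stop on an object; "newtons" is the grip in N (left out, the last holds). Time passes only in rows, so rows that do not move let the fingers close. It gives the time, the measured TCP pose, the force and the opening at its end, in the units of the state.
- sense(): the state, without advancing time (a new reading comes with each control period).
- camera(name): name is "side" or "top"; returns the picture (384x512x3 uint8, red, green, blue); there is no depth.
- camera_info(name): a dict with "mtx" (3x3 intrinsics, pixels), "k1" (the pictures are not rectified: a ray, as slopes to the right and down, at radius r is drawn at 1 + k1 r^2 times it, then the intrinsics apply), "rvec" (rotation vector, rad) and "tvec" (3), from world to camera coordinates, as OpenCV has them. Camera axes: x right, y down, z forward; pixel columns grow to the right and rows downward; lengths in m; the calibration is good to about 2 mm. A picture is of the moment at which its call begins. camera_info takes no time and is no camera call.
- sign_off(): hands the job in, once; it reports no verdict.
Trained networks look in the newest picture that a camera, given by its name, has taken for a name from the list of things; names that differ only in an ending like _2 or _b are one class to them, and where a whole thing is asked for, a point or a joint stands for the part that bears it (a point fixed in the world has none). Each returns a list of dicts, best first, with "score" (0 to 1); they miss things now and then, are a little off and sometimes report something else, mostly with a low value. They report only what shows in the picture. A call takes as long as a camera call. They do not tell look-alikes from the thing itself.
- spot_in(thing, camera): "point" ([column, row] in pixels, amid what is visible of it).
- silhouettes(thing, camera): "pixels" (384x512 bool, what is visible of it) and "point" ([column, row] in pixels, amid what is visible of it).
The state is a dict: "t": time; "joint_pos": joint angles; "joint_velocities": joint speeds; "tau": joint torques, N m; "eef_pos": TCP position; "eef_rot": TCP orientation; "wrist_force": force on the tool from outside, world axes, zero at the start; "moment": the same for the moment, N m; "grip_width": finger opening in m.
Only numpy, scipy, OpenCV 4.12 (cv2) and the standard library are available. Lean on these libraries where they do the work, as an engineer would, in place of code of your own. Each camera call takes 0.05 s, during which the arm holds its last target.

## Task

Put the grey glass filter plate into the hand holder's pocket, label up and the right way round, so that the small notch in the corner of its frosted label end fits round the pocket's corner post and the plate drops flat onto the ledge; then swing the hinged clamp frame over it and press it fully shut. Then lift the holder by its black handle and finish while still holding it, level and label up, with the plate over the middle of the light panel and about ten centimetres above it. Leave the side cutters, the screwdriver and the tape where they are.

Things in the scene. Friction and masses are not known exactly. Their poses are not given: they have to be found in the camera images.
- filter_plate: Loose grey glass filter plate, 75 (its x) x 50 (its y) x 6 mm, 60 g, lying label up on the mat at any heading. Origin: centre of its underside; z points out of the label face. The 22 mm at its +x end are frosted pale grey with a white paper label on top. A square notch 11 x 11 mm is cut through its +x, +y corner. Pinch it across its 50 mm width.
- notch (a point): Middle of the plate's corner notch, at the level of the top face: 32 mm along x and 19.5 mm along y from the plate's origin.
- rest_mat: Fixed dark grey rubber mat, 150 (x) x 120 (y) x 3 mm, on which the plate lies. Origin: centre of its underside, on the worktop.
- holder: Loose dark grey anodised hand holder, 180 g, flat on the worktop; z up. Origin: under the pocket's middle, on the underside. Pocket 79 (x) x 54 (y) mm. Its guides, up to 10 mm above the underside, stand only at the corners (over 23 mm from the middle along x), leaving 46 mm wide gaps for fingers beside the plate's long sides; there the 64 mm wide base is 4 mm thick.
- pocket_ledge (a point): Middle of the pocket at the level of the ledge on which the plate's underside rests: 4 mm above the holder's origin. The middle of the floor is an open window.
- key_post (a point): Top middle of the square post (10 mm wide, 5.5 mm above the ledge) in the pocket's +x, +y corner: 34.5 and 22 mm from the holder's origin. The plate lies flat only with its notch here, that is with its axes along the holder's.
- handle (a point): Middle of the holder's black handle: 96 mm on the -x side of the holder's origin and 8 mm above the underside. The handle is a bar 68 mm long along x, 24 mm wide along y and 16 mm high from the underside; pinch it across the 24 mm.
- clamp (a joint): Angle of the holder's hinged clamp frame (rad): 0 shut, starts open at 1.85 to 2.2, stops at 2.3. It hinges about the holder's y at the pocket's +x end; friction of 0.02 N m keeps it where it is left. Frame 60 mm wide, 3 mm thick, reaching 89 mm from the hinge, its 24 mm wide lip 101 mm. Shut, its top is 14 mm above the holder's underside. A badly seated plate keeps it from shutting.
- clamp_hinge (a point): Middle of the clamp frame's hinge line: 47 mm on the +x side of the holder's origin and 11.5 mm above its underside.
- clamp_lip (a point): Middle of the outer (upper when shut) face of the clamp frame's lip, 95 mm from the hinge; this is where to press it shut.
- light_panel: Fixed slim light panel, 170 (x) x 130 (y) x 8 mm, a grey rim round a white lit top. Origin: centre of its underside, on the worktop; its top is 8 mm higher.
- side_cutters: Bystander: side cutters with red handles, 157 x 58 x 14 mm, lying loose. Origin: centre of the underside.
- screwdriver: Bystander: screwdriver with a yellow handle, 195 x 30 x 32 mm, lying loose. Origin: centre of the underside.
- tape_masking: Bystander: roll of tan masking tape, 94 mm across and 25 mm high, lying loose. Origin: centre of the underside.
Things that resemble listed ones, but are neither listed nor needed, are in the scene too. Of the things that look like the filter_plate, the largest one is meant.

How it is judged:
On the way, in this order (a step that is already met when the one before it is completed fails the run):
1. the plate lies flat in the holder's pocket, label up, its notch round the corner post, the clamp frame still open (horizontal distance between filter_plate and holder below 0.006 m and z of filter_plate in the frame of holder below 0.006 m and x of notch in the frame of holder above 0.026 m and y of notch in the frame of holder above 0.013 m and angle between the z axis of filter_plate and the z axis of holder, either way round below 0.06 rad and angle between filter_plate's own z axis and vertical below 0.2 rad and value of joint clamp above 0.5 rad), for 0.2 s.
2. the clamp frame is shut on the seated plate (value of joint clamp below 0.06 rad and z of filter_plate in the frame of holder below 0.006 m and horizontal distance between filter_plate and holder below 0.006 m), for 0.2 s.
At the end, for the whole second after the job is handed in: Held still by its handle, carried by nothing else; plate seated in the pocket (within 5 mm, notch at the post), clamp frame shut (below 0.07 rad), label up, level within 12 degrees, plate centre within 40 mm of the panel centre seen from above and 60 to 150 mm above the panel top (x of filter_plate in the frame of holder between -0.005 and 0.005 m and y of filter_plate in the frame of holder between -0.005 and 0.005 m and z of filter_plate in the frame of holder below 0.0065 m and x of notch in the frame of holder above 0.026 m and y of notch in the frame of holder above 0.013 m and value of joint clamp below 0.07 rad and angle between filter_plate's own z axis and vertical below 0.21 rad and horizontal distance between filter_plate and light_panel below 0.04 m and height (world z) of filter_plate between 0.068 and 0.158 m and x of the grasp point in the frame of holder below -0.055 m and contact force between the fingers and holder above 2 N and linear speed of holder below 0.03 m/s); the arm keeps its last pose, push and grip.
It fails at once if the side cutters, the screwdriver or the tape is shifted by more than 30 mm (distance of any of side_cutters, screwdriver, tape_masking from where it was at the start of the episode above 0.03 m).
It also fails if it takes over 69 s, if anything falls off the work surface, if the arm or the gripper's body presses on something with over 40 N, if the wrist force passes 120 N, or if a joint passes its speed limit or range.

## Working session

There is one attempt and no reset: what is moved stays moved. The work goes in short steps, Python scripts to look and compute and a tool call to move; the robot and the scene stay as the last step left them, time stands still between calls to the robot, and variables do not carry over. Pictures are saved under pics/ and viewed, and the job is handed in when it is done.

Besides the shell and the picture viewer there is one more tool, called after ">>>" as name(argument=value, ...) on one line, values as JSON. drive_tool: Moves the arm, as the interface text tells. Its arguments: {"type":"object","properties":{"rows":{"type":"array","items":{"type":"array","items":{"type":"number"}}},"newtons":{"type":"number"}},"required":["rows"]}

```bash
ls; mkdir -p pics; python3 - <<'E'
from rig import *
import cv2
for n in ("top","side"):
    im=camera(n); cv2.imwrite(f"pics/{n}0.png",im[:,:,::-1]); print(n,camera_info(n))
print(sense()); 
try: print(grip_depth)
except Exception as e: print(e)
E
```

```text
pics
top {'mtx': array([[354.71362744,   0.        , 253.44679628],
       [  0.        , 354.71362744, 195.97944149],
       [  0.        ,   0.        ,   1.        ]]), 'k1': -0.038998341846446315, 'rvec': array([ 2.20188046, -2.19815459,  0.09045132]), 'tvec': array([-0.1172438 ,  0.52545124,  0.90032971])}
side {'mtx': array([[380.91754868,   0.        , 251.42956454],
       [  0.        , 380.91754868, 189.56899512],
       [  0.        ,   0.        ,   1.        ]]), 'k1': -0.06863124135318033, 'rvec': array([ 0.33971622, -2.74522849,  1.23311677]), 'tvec': array([0.49361128, 0.16873329, 0.78668919])}
{'t': 0.1, 'joint_pos': array([-1.37190292e+00,  2.64734005e-01,  1.60521229e+00,  1.44281365e-05,
        1.27369060e+00, -3.68936108e-02]), 'joint_velocities': array([-0.00072383, -0.00169637, -0.00313121,  0.00068148,  0.00077732,
       -0.00128359]), 'tau': array([-4.53875064e-04, -5.03617787e+01, -3.58070254e+01,  7.30612362e-02,
        2.32886971e-02, -6.01858301e-05]), 'eef_pos': array([ 0.15759328, -0.6558335 ,  0.30148808]), 'eef_rot': array([-3.11776189e+00, -3.69269620e-01,  2.38065505e-04]), 'wrist_force': array([-0.38215235,  0.65696785,  0.61320228]), 'moment': array([ 0.04476008, -0.05037157,  0.01057994]), 'grip_width': 0.08827373159464086}
0.0453
```

View pics/top0.png

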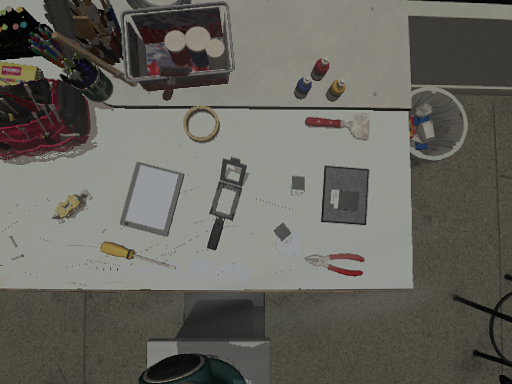

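View pics/side0.png

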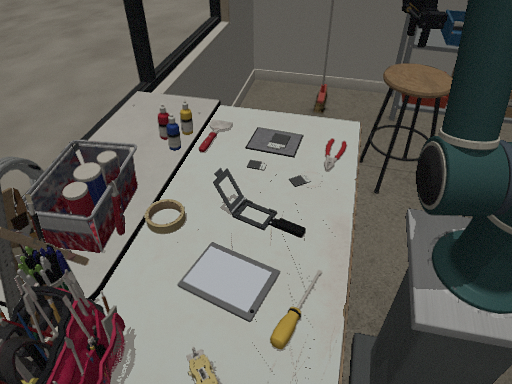

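```bash
cat > h.py <<'E'
from rig import *
import cv2, numpy as np
def cam(n):
    i=camera_info(n); R=cv2.Rodrigues(i['rvec'])[0]; return i['mtx'],i['k1'],R,i['tvec']
def back(n,px,z):
    K,k1,R,t=cam(n); px=np.atleast_2d(px).astype(float)
    u=cv2.undistortPoints(px.reshape(-1,1,2),K,np.array([k1,0,0,0.])).reshape(-1,2)
    d=np.c_[u,np.ones(len(u))]@R; c=-R.T@t
    s=(z-c[2])/d[:,2]; return c+s[:,None]*d
def proj(n,P):
    K,k1,R,t=cam(n); P=np.atleast_2d(P).astype(float)
    return cv2.projectPoints(P,camera_info(n)['rvec'],t,K,np.array([k1,0,0,0.]))[0].reshape(-1,2)
def save(n,f,box=None,sc=1,im=None):
    if im is None: im=camera(n)
    if box: x0,y0,x1,y1=box; im=im[y0:y1,x0:x1]
    im=cv2.resize(im,None,fx=sc,fy=sc,interpolation=cv2.INTER_CUBIC); cv2.imwrite(f"pics/{f}.png",im[:,:,::-1]); return im
E
python3 - <<'E'
from h import *
im=camera("top")
save("top","z1",(195,140,385,265),4,im)
im2=camera("side"); save("side","z2",(140,120,340,260),4,im2)
for th in ["filter_plate","holder","clamp","handle","rest_mat","light_panel"]:
  for cn in ("top","side"):
    for r in silhouettes(th,cn)[:4]:
        m=r['pixels'].astype(np.uint8); c=max(cv2.findContours(m,0,2)[0],key=cv2.contourArea)
        rr=cv2.minAreaRect(c); b=cv2.boxPoints(rr)
        print(th,cn,round(r['score'],2),np.round(r['point']),m.sum(),np.round(rr[0],1),np.round(rr[1],1),round(rr[2],1))
        if cn=="top": w=back(cn,b,{"filter_plate":.009,"light_panel":.008,"rest_mat":.003}.get(th,.01)); print(np.round(w[:,:2],3).tolist(), w.mean(0).round(4))
E
```

```text
filter_plate top 0.84 [341. 199.] 500 [343.7 199.3] [27.9 19. ] 6.3
[[0.497, -0.314], [0.547, -0.32], [0.539, -0.394], [0.489, -0.388]] [ 0.518 -0.354  0.009]
filter_plate top 0.69 [283. 231.] 202 [283.6 233. ] [17.9 11.6] 47.7
[[0.437, -0.168], [0.457, -0.191], [0.423, -0.222], [0.403, -0.2]] [ 0.43   -0.1951  0.009 ]
filter_plate top 0.48 [298. 186.] 266 [298.  185.5] [19. 14.] 90.0
[[0.579, -0.215], [0.579, -0.252], [0.529, -0.252], [0.529, -0.215]] [ 0.554  -0.2335  0.009 ]
filter_plate top 0.32 [346. 188.] 1884 [344.6 194.9] [44.2 55.8] 3.6
[[0.46, -0.293], [0.607, -0.303], [0.6, -0.421], [0.453, -0.409]] [ 0.5298 -0.3567  0.009 ]
filter_plate side 0.76 [277. 138.] 240 [278.3 141.1] [16.3 17.1] 21.8
filter_plate side 0.72 [296. 179.] 177 [299.7 180. ] [ 9.8 20.2] 71.6
holder top 0.94 [220. 194.] 1208 [224.4 203.6] [25.8 93.7] 15.1
[[0.398, 0.022], [0.634, -0.039], [0.616, -0.105], [0.381, -0.042]] [ 0.5071 -0.041   0.01  ]
holder side 0.75 [242. 209.] 1555 [253.4 210.3] [109.1  35.1] 37.5
clamp top 0.76 [239. 175.] 334 [232.9 171.2] [24.1 26.3] 16.7
[[0.567, -0.023], [0.633, -0.
[... 454 characters left out ...]
3 141.3] [17.5 18.2] 21.8
rest_mat top 0.75 [346. 190.] 1943 [344.6 195. ] [44.6 55.6] 3.8
[[0.46, -0.293], [0.607, -0.305], [0.6, -0.425], [0.452, -0.412]] [ 0.5301 -0.3586  0.003 ]
rest_mat top 0.65 [343. 197.] 536 [344.  199.2] [28.9 19.2] 5.4
[[0.497, -0.315], [0.547, -0.321], [0.54, -0.398], [0.49, -0.392]] [ 0.5185 -0.3566  0.003 ]
rest_mat side 0.65 [266. 141.] 910 [274.4 141.6] [53.1 24.3] 10.0
rest_mat side 0.46 [246. 210.] 1515 [253.5 210.6] [108.4  35.1] 37.3
light_panel top 0.63 [150. 201.] 3197 [151.6 198.7] [49.8 65. ] 15.3
[[0.454, 0.232], [0.618, 0.191], [0.584, 0.065], [0.42, 0.107]] [0.519  0.1489 0.008 ]
light_panel side 0.94 [232. 280.] 4538 [228.4 278.2] [87.7 59.9] 26.6
```

```bash
sleep 0
```

```text
(no output)
```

View pics/z1.png

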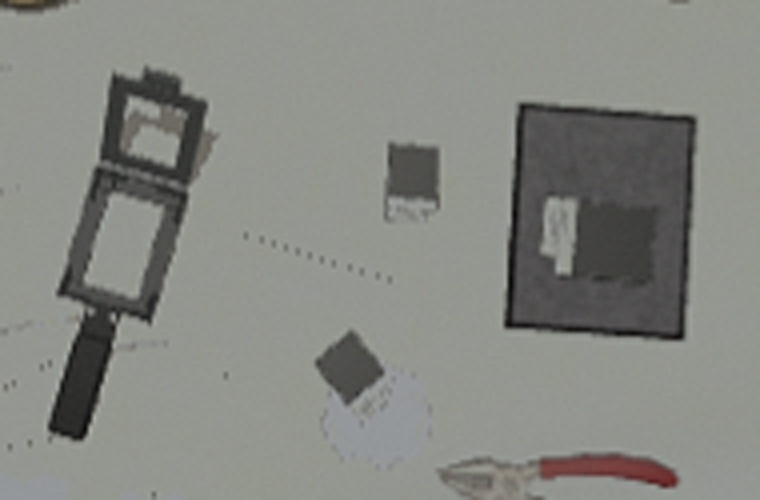

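View pics/z2.png

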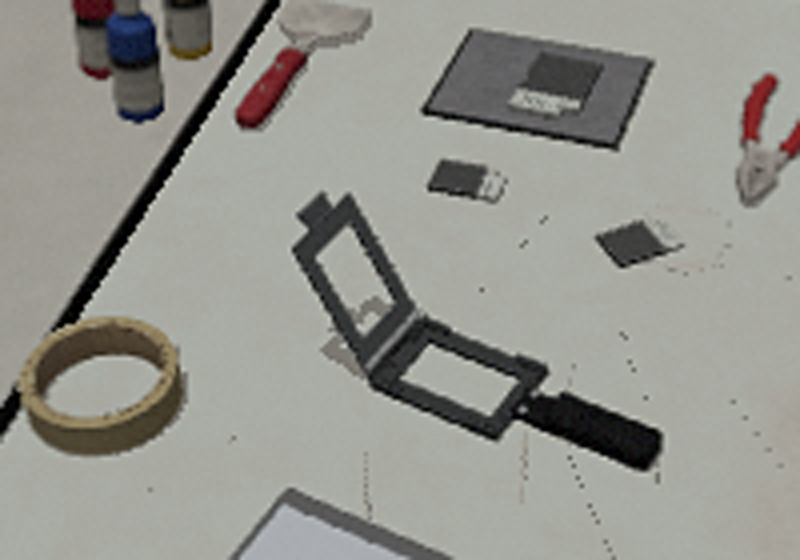

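```bash
cat > fit.py <<'E'
from h import *
from scipy.optimize import minimize
S=6
def boxc(x0,x1,y0,y1,z0,z1): return np.array([[x,y,z] for x in(x0,x1) for y in(y0,y1) for z in(z0,z1)])/1000
def boxes(p):
    x,y,yaw,th,bx0,bx1,wx,wy,fw,fr=p[:10]
    B=[boxc(-130,-62,-12,12,0,16),boxc(-63,bx0,-6,6,2,10)]
    for zz in [(0,4)]:
        B+=[boxc(bx0,-wx,-32,32,0,4),boxc(wx,bx1,-32,32,0,4),boxc(bx0,bx1,-32,-wy,0,4),boxc(bx0,bx1,wy,32,0,4)]
    for sx in((bx0,-23),(23,43)):
        for sy in((-32,-27),(27,32)): B.append(boxc(*sx,*sy,0,10))
    B+=[boxc(bx0,-39.5,-32,32,0,10),boxc(39.5,44,-32,32,0,10),boxc(29.5,39.5,17,27,0,9.5)]
    F=[boxc(4,fr,-30,30,-.5,2.5),boxc(89-fr,89,-30,30,-.5,2.5),boxc(4,89,-30,-fw,-.5,2.5),boxc(4,89,fw,30,-.5,2.5),boxc(88,101,-12,12,-.5,2.5)]
    for f in F:
        # r along -x when shut; rotates up
        r,yy,zz=f.T; c,s=np.cos(th),np.sin(th)
        B.append(np.c_[.047-r*c+zz*s, yy, .0115+r*s+zz*c])
    c,s=np.cos(yaw),np.sin(yaw); R=np.array([[c,-s,0],[s,c,0],[0,0,1]])
    return [b@R.T+[x,y,0] for b in B]
def render(cn,B,box,off=(0,0)):
    x0,y0,x1,y1=box; m=np.zeros(((y1-y0)*S,(x1-x0)*S),np.uint8)
    for b in B:
        q=(proj(cn,b)+off-[x0,y0]+.5)*S-.5
        h=cv2.convexHull(np.round(q*16).astype(np.int32)); cv2.fillConvexPoly(m,h,255,cv2.LINE_8,4)
    m=cv2.resize(m,(x1-x0,y1-y0),interpolation=cv2.INTER_AREA)
    return m/255.
def dark(im): 
    g=im.astype(float).mean(2); return np.clip((132-g)/(132-75),0,1)
E
cat > run1.py <<'E'
from fit import *
bx={"top":(200,145,260,260),"side":(205,160,315,245)}
D={}
for cn in bx:
    x0,y0,x1,y1=bx[cn]; im=np.mean([camera(cn).astype(float) for _ in range(3)],0)
    D[cn]=dark(im[y0:y1,x0:x1]); g=im.mean(2)[y0:y1,x0:x1]; print(cn,np.percentile(g,[2,10,20,50,90]))
def cost(p):
    B=boxes(p[:10]); c=0
    offs={"top":(0,0),"side":p[10:12]}
    for cn in bx: c+=((cv2.GaussianBlur(render(cn,B,bx[cn],offs[cn]),(0,0),.8)-cv2.GaussianBlur(D[cn],(0,0),.8))**2).sum()
    return c+.5*(p[10]**2+p[11]**2)
p=np.array([.53,-.05,-.26,2.0,-47,50,27,17,20,14,0,0.])
sc=np.array([.005,.005,.04,.1,3,3,3,3,3,3,.7,.7])
for k in range(4):
    simp=np.vstack([p]+[p+sc*np.eye(12)[i]*(1 if k%2 else -1) for i in range(12)])
    r=minimize(cost,p,method="Nelder-Mead",options=dict(initial_simplex=simp,maxiter=1500,xatol=1e-5,fatol=1e-3)); p=r.x; sc=sc*.6
    print(r.fun,np.round(p,4).tolist())
np.save("p.npy",p)
out=[]
for cn in bx:
    m=render(cn,boxes(p[:10]),bx[cn],(0,0) if cn=="top" else p[10:12])
    out=np.hstack([D[cn],m,abs(D[cn]-m)]); cv2.imwrite(f"pics/fit_{cn}.png",cv2.resize((out*255).astype(np.uint8),None,fx=2.4 if cn=="side" else 4,fy=2.4 if cn=="side" else 4))
E
python3 run1.py
```

```text
top [ 43.44222222  66.33333333 121.53333333 147.11111111 148.33333333]
side [ 17.22222222  53.66666667 134.08888889 167.88888889 169.77777778]Traceback (most recent call last):
  File "run1.py", line 16, in <module>
    r=minimize(cost,p,method="Nelder-Mead",options=dict(initial_simplex=simp,maxiter=1500,xatol=1e-5,fatol=1e-3)); p=r.x; sc=sc*.6
    res = _minimize_neldermead(fun, x0, args, callback, bounds=bounds,
                               **options)
    fxr = func(xr)
    fx = function(np.copy(x), *(wrapper_args + args))
  File "run1.py", line 10, in cost
    for cn in bx: c+=((cv2.GaussianBlur(render(cn,B,bx[cn],offs[cn]),(0,0),.8)-cv2.GaussianBlur(D[cn],(0,0),.8))**2).sum()
                                        ~~~~~~^^^^^^^^^^^^^^^^^^^^^^
  File "fit.py", line 23, in render
    q=(proj(cn,b)+off-[x0,y0]+.5)*S-.5
       ~~~~^^^^^^
  File "h.py", line 12, in proj
    return cv2.projectPoints(P,camera_info(n)['rvec'],t,K,np.array([k1,0,0,0.]))[0].reshape(-1,2)
                               ~~~~~~~~~~~^^^
ValueError: time passes only in moves, steps and waits
```

```bash
sed -i 's/^def cam(n):/INFO={n:camera_info(n) for n in ("top","side")}\ndef cam(n):/; s/i=camera_info(n); R/i=INFO[n]; R/; s/camera_info(n)\[.rvec.\]/INFO[n]["rvec"]/' h.py
sed -i 's/132-75/132-70/' fit.py; time python3 run1.py; python3 -c "
from rig import *
print(sense()['t'])"
```

```text
top [ 43.44222222  66.54444444 121.31111111 147.11111111 148.33333333]
side [ 17.10888889  53.77777778 134.         167.88888889 169.77777778]
266.1128406044614 [0.5149, -0.0437, -0.2838, 2.0959, -45.3634, 41.0149, 33.041, 19.9771, 19.3271, 13.673, 0.1937, 0.6407]
261.9455167366133 [0.5146, -0.0435, -0.2868, 2.1013, -44.1968, 42.4998, 33.0204, 19.7737, 18.7989, 13.0094, 0.1303, 0.4843]
261.94548123908794 [0.5146, -0.0435, -0.2868, 2.1013, -44.1965, 42.4992, 33.0215, 19.7721, 18.7984, 13.0102, 0.1304, 0.4842]
261.72893937887176 [0.5146, -0.0435, -0.2868, 2.1013, -44.1967, 42.4999, 33.0213, 19.7721, 18.8739, 13.1717, 0.1303, 0.4842]
1.4
real	0m53.708s
user	0m33.079s
sys	0m0.428s
```

View pics/fit_top.png

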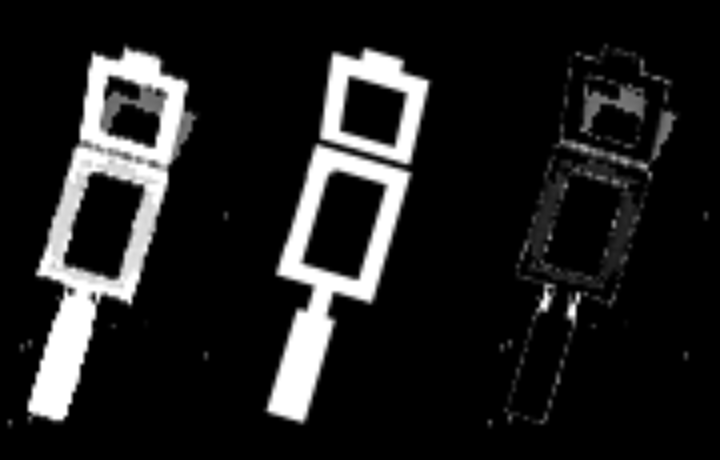

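View pics/fit_side.png

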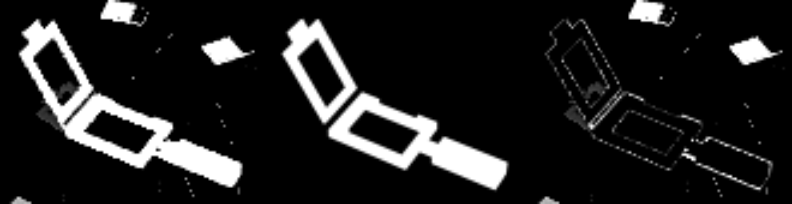

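```bash
cat > run2.py <<'E'
from fit import *
bx={"top":(327,180,364,218),"side":(262,130,298,152)}
D={}
for cn in bx:
    x0,y0,x1,y1=bx[cn]; im=np.mean([camera(cn).astype(float) for _ in range(3)],0)
    D[cn]=im.mean(2)[y0:y1,x0:x1]
    save(cn,"pl_"+cn,bx[cn],14,im.astype(np.uint8))
def pb(p,lw):
    x,y,yaw=p[:3]; c,s=np.cos(yaw),np.sin(yaw); R=np.array([[c,-s,0],[s,c,0],[0,0,1]])
    A=[boxc(-37.5,lw,-25,25,3,9)]; Bb=[boxc(lw,26.5,-25,25,3,9),boxc(26.4,37.5,-25,14,3,9)]
    f=lambda L:[b@R.T+[x,y,0] for b in L]
    return f(A),f(Bb)
def model(p,cn):
    A,B=pb(p,p[5]); o=(0,0) if cn=="top" else p[3:5]
    a=render(cn,A,bx[cn],o); b=render(cn,B,bx[cn],o); a=np.minimum(a,1-b)
    M=np.stack([1-a-b,a,b],-1).reshape(-1,3); M=np.stack([cv2.GaussianBlur(M[:,i].reshape(a.shape),(0,0),.6).ravel() for i in range(3)],-1)
    d=D[cn].ravel(); l=np.linalg.lstsq(M,d,rcond=None)[0]; return (M@l).reshape(a.shape),l
def cost(p):
    c=0
    for cn in bx: m,l=model(p,cn); c+=(np.minimum(abs(m-D[cn]),30)**2).sum()/100
    return c+2*(p[3]**2+p[4]**2)
best=None
for yaw0 in (1.69,):
    p=np.array([.518,-.354,yaw0,0,0,15.5]); sc=np.array([.004,.004,.06,.6,.6,3])
    for k in range(4):
        simp=np.vstack([p]+[p+sc*np.eye(6)[i]*(1 if k%2 else -1) for i in range(6)])
        r=minimize(cost,p,method="Nelder-Mead",options=dict(initial_simplex=simp,maxiter=800,xatol=1e-5,fatol=1e-3)); p=r.x; sc=sc*.6
        print(r.fun,np.round(p,4).tolist())
for cn in bx:
    m,l=model(p,cn); print(l)
    o=np.hstack([D[cn],m,128+abs(D[cn]-m)*1.0]); cv2.imwrite(f"pics/fitp_{cn}.png",cv2.resize(np.clip(o*1.5,0,255).astype(np.uint8),None,fx=7,fy=7,interpolation=0))
E
python3 run2.py
```

```text
1849.9474627699474 [0.517, -0.357, 1.4489, 0.1293, 0.2182, 17.9735]
1849.6556124317399 [0.517, -0.357, 1.4489, 0.1308, 0.2188, 17.9761]
1849.6556124317399 [0.517, -0.357, 1.4489, 0.1308, 0.2188, 17.9761]
1849.6552809748216 [0.517, -0.357, 1.4488, 0.1305, 0.2185, 17.974]
[ 79.74997079  64.16641301 144.55168206]
[100.67610876  61.53858795 139.85320487]
```

View pics/fitp_top.png

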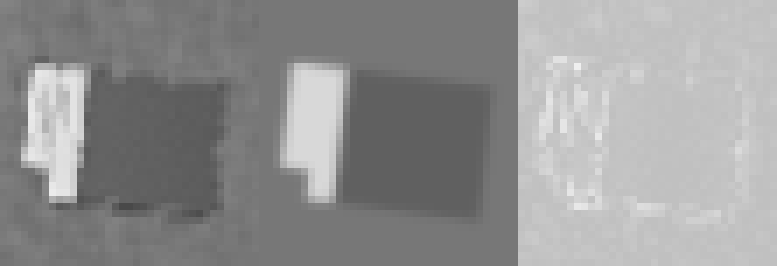

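View pics/fitp_side.png

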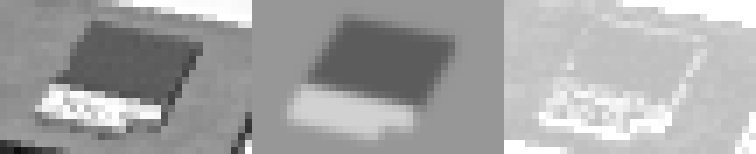

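>>> drive_tool(rows=[[8.81,2.6,2.1,-0.8,0,0,6.9],[8.81,2.6,2.1,-0.8,0,0,6.9],[8.81,2.6,2.1,-0.8,0,0,6.9],[8.81,2.6,2.1,-0.8,0,0,6.9],[8.81,2.6,2.1,-1.2,0,0,6.9],[8.81,2.6,2.1,-1.2,0,0,6.9],[8.81,2.6,2.1,-1.2,0,0,6.9],[8.81,2.6,2.1,-1.2,0,0,6.9],[8.81,2.6,2.1,-1.2,0,0,6.9],[8.81,2.6,2.1,-1.2,0,0,6.9],[8.81,2.6,2.1,-1.2,0,0,6.9],[8.81,2.6,2.1,-1.2,0,0,6.9]])

```text
t: 2.7
eef_pos: [0.4709, -0.4032, 0.1744]
eef_rot: [2.088, 2.346, -0.0]
wrist_force: [1.2, -0.6, -0.1]
grip_width: 0.0881
```

>>> drive_tool(rows=[[8.81,2.3,2.3,-1.6,0,0,-6.65],[8.81,2.3,2.3,-1.6,0,0,-6.65],[8.81,0.1,0.1,-1.6,0,0,0],[8.81,0,0,0,0,0,0],[8.81,0,0,0,0,0,0]])

```text
t: 3.12
eef_pos: [0.5162, -0.3565, 0.1256]
eef_rot: [-2.349, -2.082, 0.001]
wrist_force: [0.2, 0.0, 0.4]
grip_width: 0.0884
```

```bash
cat > st.py <<'E'
from h import *
def st():
    s=sense(); R=cv2.Rodrigues(s['eef_rot'])[0]
    print("t",s['t'],"pos",s['eef_pos'].round(4),"head",np.degrees(np.arctan2(R[1,0],R[0,0])).round(2),"z",R[:,2].round(4),"w",round(s['grip_width'],4),"F",s['wrist_force'].round(2)); return s,R
E
python3 - <<'E'
from st import *
s,R=st(); print(s['joint_pos'].round(2))
save("top","a1",(300,150,400,250),6); save("side","a2",(210,70,330,160),6)
E
```

```text
t 3.1167 pos [ 0.5162 -0.3565  0.1256] head 83.12 z [-0.0024  0.0014 -1.    ] w 0.0884 F [0.23 0.01 0.36]
[-0.64  0.34  1.86 -0.    0.95 -0.52]
```

View pics/a1.png

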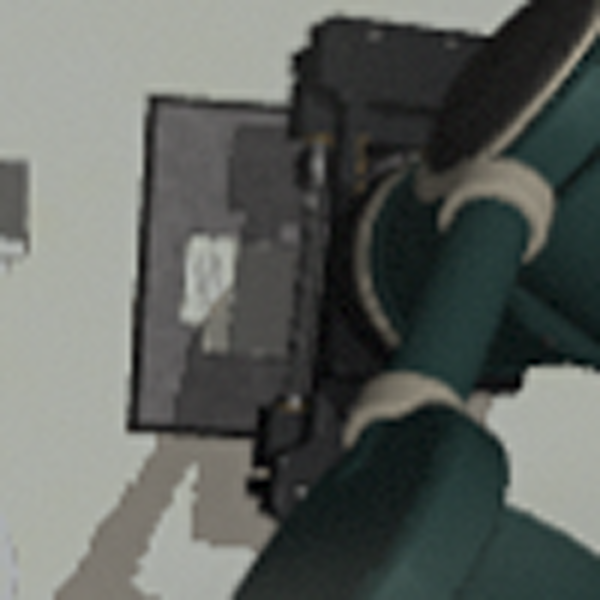

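View pics/a2.png

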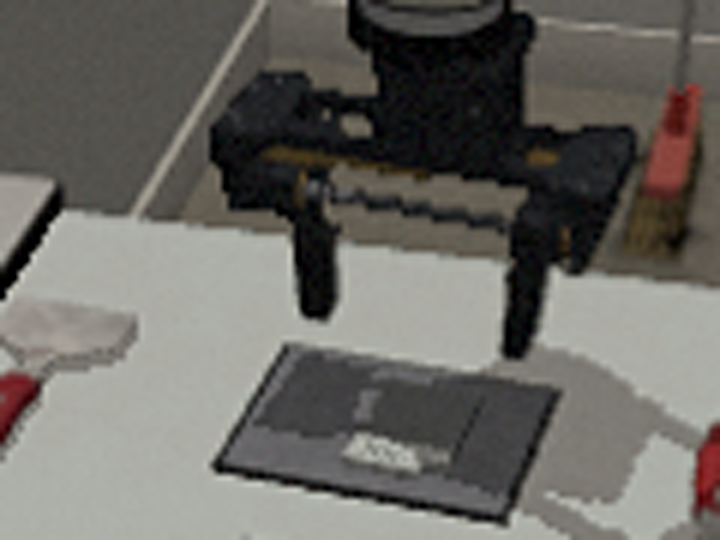

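The gripper straddles the plate's 50 mm width; the label end is left of it in the top view. I'll descend and pinch.

>>> drive_tool(rows=[[8.81,0.08,-0.05,-1.5,0,0,0],[8.81,0,0,-1.5,0,0,0],[8.81,0,0,-1.5,0,0,0],[8.81,0,0,-0.8,0,0,0],[8.81,0,0,-0.35,0,0,0],[8.81,0,0,0,0,0,0],[4.5,0,0,0,0,0,0],[4.5,0,0,0,0,0,0],[4.5,0,0,0,0,0,0],[4.5,0,0,0,0,0,0],[4.5,0,0,0,0,0,0],[4.5,0,0,0,0,0,0]], newtons=15)

```text
t: 4.22
eef_pos: [0.5176, -0.3578, 0.0705]
eef_rot: [2.352, 2.082, -0.0]
wrist_force: [0.1, -0.2, 0.3]
grip_width: 0.0502
```

>>> drive_tool(rows=[[4.5,0,0,0.4,0,0,0],[4.5,0,0,1,0,0,0],[4.5,0,0,1.8,0,0,0],[4.5,0,0,2,0,0,0],[4.5,0,0,2,0,0,0],[4.5,0,0,2,0,0,0],[4.5,0,0,0,0,0,0]], newtons=25)

```text
t: 4.8
eef_pos: [0.52, -0.3596, 0.168]
eef_rot: [2.346, 2.076, 0.003]
wrist_force: [1.2, -0.9, 0.1]
grip_width: 0.0489
```

```bash
python3 - <<'E'
from st import *
s,R=st()
save("top","b1",(300,150,400,250),6); save("side","b2",(210,50,330,140),6)
E
```

```text
t 4.8 pos [ 0.52   -0.3596  0.168 ] head 83.01 z [ 0.0073 -0.0055 -1.    ] w 0.0489 F [ 1.25 -0.88  0.13]
```

View pics/b1.png

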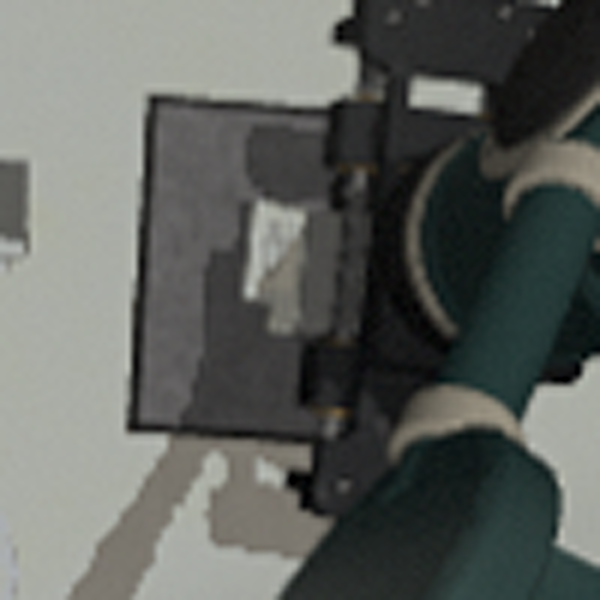

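View pics/b2.png

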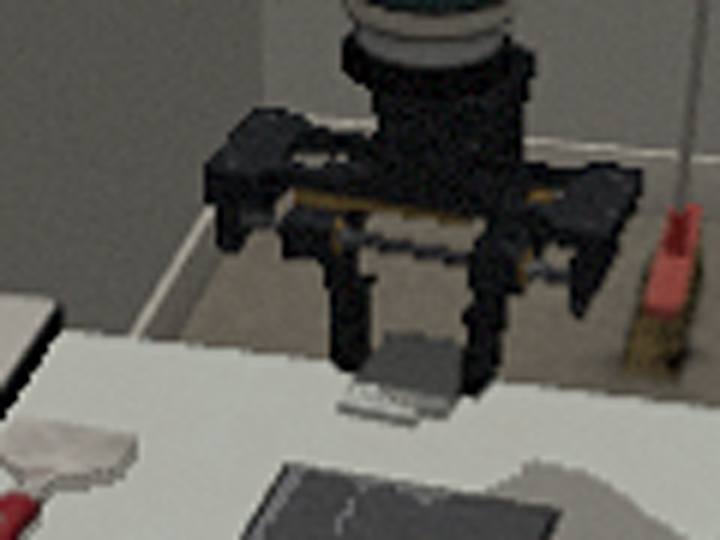

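>>> drive_tool(rows=[[4.5,0,2.2,0.8,0,0,-7.1],[4.5,0,2.2,0.8,0,0,-7.1],[4.5,0,2.2,0.8,0,0,-7.1],[4.5,0,2.2,0.8,0,0,-7.1],[4.5,0,2.2,0.8,0,0,-7.1],[4.5,0,2.2,0,0,0,-7.1],[4.5,0,2.2,0,0,0,-7.1],[4.5,0,2.2,0,0,0,-7.1],[4.5,0,2.2,0,0,0,-7.1],[4.5,0,2.2,0,0,0,-7.1],[4.5,0,2.2,0,0,0,-7.1],[4.5,0,2.2,0,0,0,-7.1]])

```text
t: 5.9
eef_pos: [0.5162, -0.0925, 0.2002]
eef_rot: [-3.14, 0.07, 0.005]
wrist_force: [0.3, 0.4, 0.0]
grip_width: 0.0488
```

>>> drive_tool(rows=[[4.5,0,2.2,0,0,0,-7.1],[4.5,-0.3,2.5,0,0,0,-7.0],[4.5,0,0,0,0,0,0],[4.5,0,0,0,0,0,0],[4.5,0,0,0,0,0,0]])

```text
t: 6.32
eef_pos: [0.5139, -0.047, 0.2011]
eef_rot: [3.11, -0.441, -0.003]
wrist_force: [-0.0, -0.0, 0.6]
grip_width: 0.049
```

```bash
python3 - <<'E'
from st import *
s,R=st(); print(s['joint_pos'].round(2))
save("top","c1",(180,130,300,230),6); save("side","c2",(180,100,330,210),5)
E
```

```text
t 6.3167 pos [ 0.5139 -0.047   0.2011] head -16.13 z [-1.9e-03 -2.0e-04 -1.0e+00] w 0.049 F [-0.01 -0.03  0.56]
[-0.14  0.05  2.04 -0.    1.05  1.71]
```

View pics/c1.png

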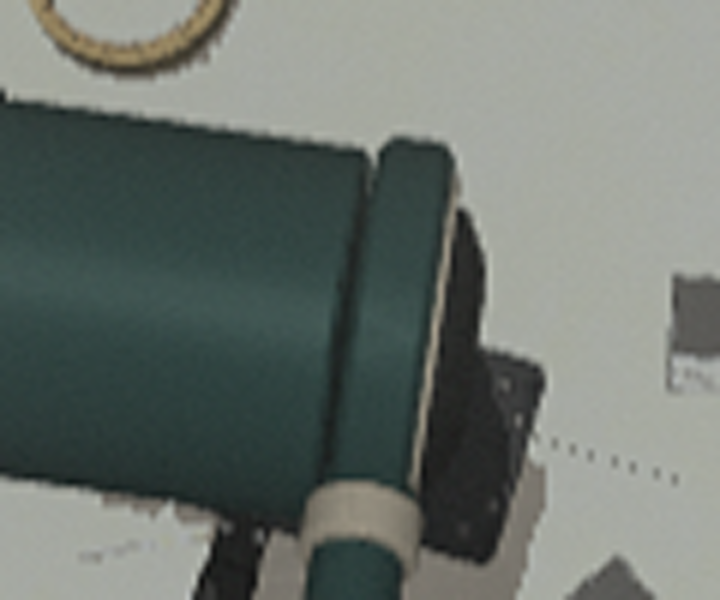

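View pics/c2.png

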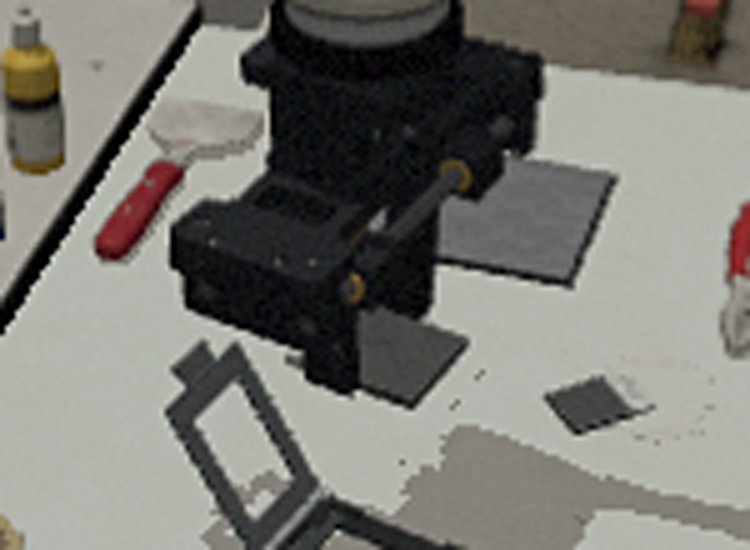

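```bash
cat > chk.py <<'E'
from st import *
def pc(pos,head,uz=-.0675,off=.0008):
    h=np.radians(head); c,s=np.cos(h),np.sin(h)
    L=np.array([[-.0375,-.025],[-.0375,.025],[.0375,-.025]])+[off,0]
    out=[]
    for l in L:
        for z in (0,.006): out.append([pos[0]+c*l[0]-s*l[1],pos[1]+s*l[0]+c*l[1],pos[2]+uz+z])
    return np.array(out)
E
python3 - <<'E'
from chk import *
s,R=st(); q=proj("side",pc(s['eef_pos'],-16.13)); print(q.round(1).tolist())
im=camera("side"); x0,y0=215,140
im=cv2.resize(im[y0:y0+60,x0:x0+75],None,fx=10,fy=10,interpolation=cv2.INTER_CUBIC)
for i,a in enumerate(q): cv2.circle(im,tuple(int(v) for v in ((a-[x0,y0]+.5)*10)),4,(255,0,0) if i%2 else (0,255,0),-1)
cv2.imwrite("pics/d1.png",im[:,:,::-1])
E
```

```text
t 6.4167 pos [ 0.5143 -0.0476  0.2016] head -16.26 z [-9.e-04 -2.e-04 -1.e+00] w 0.0491 F [ 0.12 -0.01  0.14]
[[274.3, 168.9], [274.4, 166.7], [263.2, 181.7], [263.2, 179.6], [245.0, 158.7], [245.0, 156.6]]
```

View pics/d1.png

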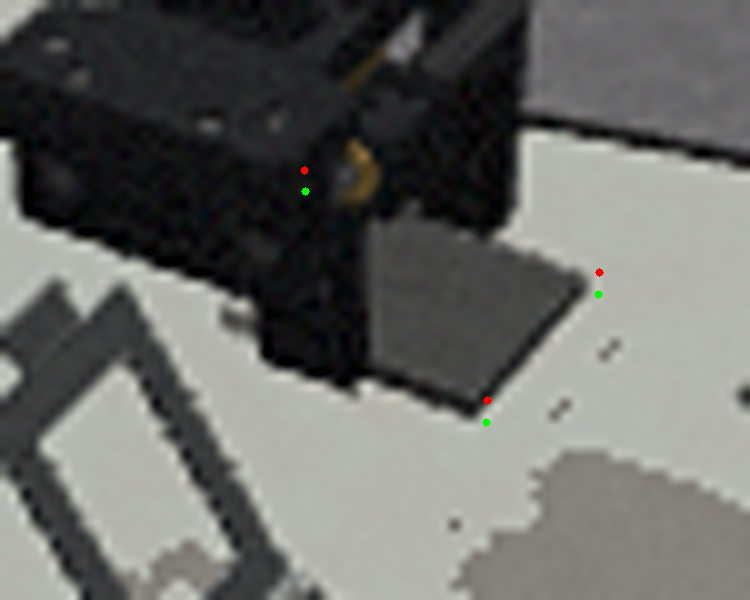

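```bash
python3 - <<'E'
from chk import *
s,R=st(); h=np.radians(-16.26); c,sn=np.cos(h),np.sin(h); pos=s['eef_pos']
im=camera("side"); x0,y0=215,140
im=cv2.resize(im[y0:y0+60,x0:x0+75],None,fx=10,fy=10,interpolation=cv2.INTER_CUBIC)
im=np.clip(im.astype(float)*1.8,0,255).astype(np.uint8)
for x in(-.009,.009):
  for y in (.0245,.042,-.0245,-.042):
    a=proj("side",[pos[0]+c*x-sn*y,pos[1]+sn*x+c*y,pos[2]-.064])[0]
    print(x,y,((a-[x0,y0]+.5)*10).round())
    cv2.circle(im,tuple(int(v) for v in ((a-[x0,y0]+.5)*10)),3,(255,0,0),-1)
cv2.imwrite("pics/d2.png",im[:,:,::-1])
E
```

```text
t 6.4667 pos [ 0.5144 -0.0477  0.2018] head -16.3 z [-6.e-04 -1.e-04 -1.e+00] w 0.0491 F [-0.36  0.33 -0.36]
-0.009 0.0245 [374. 366.]
-0.009 0.042 [331. 412.]
-0.009 -0.0245 [487. 243.]
-0.009 -0.042 [525. 202.]
0.009 0.0245 [302. 339.]
0.009 0.042 [258. 384.]
0.009 -0.0245 [416. 219.]
0.009 -0.042 [455. 178.]
```

View pics/d2.png

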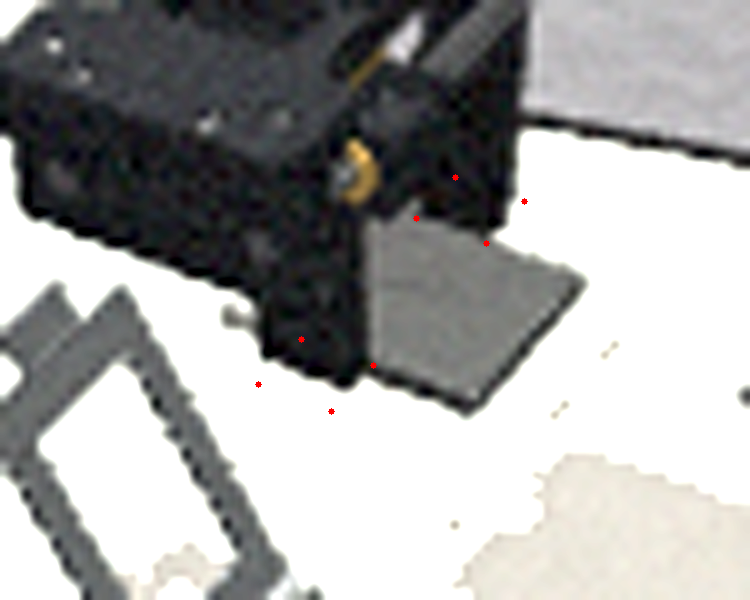

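```bash
cat > pfit.py <<'E'
from fit import *
from st import st
def pfit(pos,head,box,offs=(.13,.48),imgs=None):
    im=np.mean([camera("side").astype(float) for _ in range(4)],0).mean(2); x0,y0,x1,y1=box
    D=np.clip((150-im[y0:y1,x0:x1])/70,0,1)
    b0=boxc(-37.5,37.5,-25,25,-6,0)
    def M(p):
        ox,uz,pit=p; h=np.radians(head)
        Ry=cv2.Rodrigues(np.array([0,pit,0.]))[0]; Rz=cv2.Rodrigues(np.array([0,0,h]))[0]
        b=(b0@Ry.T+[ox,0,uz])@Rz.T+pos; return render("side",[b],box,offs)
    G=lambda a:cv2.GaussianBlur(a,(0,0),.6)
    f=lambda p:((G(M(p))-G(D))**2).sum()+ (p[2]/.05)**2*.05
    best=None
    for pit in(-.1,0,.1):
        p=np.array([.002,-.062,pit]); s=np.diag([.003,.003,.05])
        for k in range(2):
            r=minimize(f,p,method="Nelder-Mead",options=dict(initial_simplex=np.vstack([p,p+s*(1-2*k)]))); p=r.x
        print(round(r.fun,3),p.round(4))
        if best is None or r.fun<best[0]: best=(r.fun,p)
    m=M(best[1]); cv2.imwrite("pics/pf.png",cv2.resize((np.hstack([D,m,abs(D-m)])*255).astype(np.uint8),None,fx=10,fy=10,interpolation=0))
    return best
E
python3 - <<'E'
from pfit import *
s,R=st(); pfit(s['eef_pos'],-16.3,(254,166,278,186))
E
```

```text
t 6.5167 pos [ 0.5145 -0.0477  0.202 ] head -16.32 z [-3.e-04 -1.e-04 -1.e+00] w 0.0489 F [ 0.49  0.98 -0.33]
0.975 [ 0.0044 -0.0598 -0.0443]
0.948 [ 0.0045 -0.0599 -0.0394]
0.955 [ 0.0045 -0.0599 -0.0397]
```

View pics/pf.png

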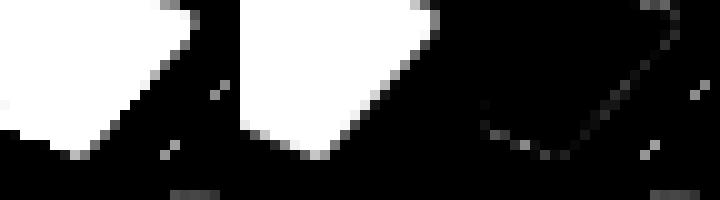

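>>> drive_tool(rows=[[4.5,-0.37,0.53,-0.5,0,0,0],[4.5,0,0,-1.7,0,0,0],[4.5,0,0,-2,0,0,0],[4.5,0,0,-2,0,0,0],[4.5,0,0,-2,0,0,0],[4.5,0,0,-1.5,0,0,0],[4.5,0,0,-1,0,0,0],[4.5,0,0,-0.4,0,0,0],[4.5,0,0,0,0,0,0],[4.5,0,0,0,0,0,0],[4.5,0,0,0,0,0,0]])

```text
t: 7.63
eef_pos: [0.5117, -0.0416, 0.0923]
eef_rot: [-3.11, 0.445, -0.003]
wrist_force: [-0.6, 1.2, -0.2]
grip_width: 0.0494
```

```bash
python3 - <<'E'
from pfit import *
s,R=st()
x0,y0=205,160
im=camera("side");im=cv2.resize(im[y0:y0+80,x0:x0+105],None,fx=7,fy=7,interpolation=cv2.INTER_CUBIC)
im=np.clip(im.astype(float)*1.5,0,255).astype(np.uint8); cv2.imwrite("pics/e1.png",im[:,:,::-1])
E
```

```text
t 7.6333 pos [ 0.5117 -0.0416  0.0923] head -16.29 z [ 2.1e-03 -3.0e-04 -1.0e+00] w 0.0494 F [-0.64  1.19 -0.17]
```

View pics/e1.png

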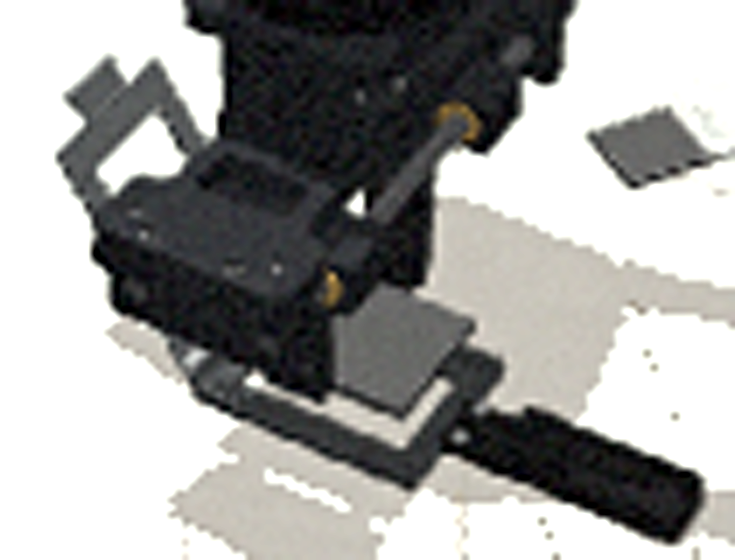

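```bash
python3 - <<'E'
from fit import *
from st import st
s,R=st(); pos=s['eef_pos']; H=np.array([.5146,-.0435,0]); yaw=-.2868
c,sn=np.cos(yaw),np.sin(yaw); Rz=np.array([[c,-sn,0],[sn,c,0],[0,0,1]])
im=camera("side"); x0,y0=248,195; k=18
o=cv2.resize(im[y0:y0+32,x0:x0+42],None,fx=k,fy=k,interpolation=cv2.INTER_CUBIC); o=np.clip(o.astype(float)*1.5,0,255).astype(np.uint8)
def pl(L,col):
    q=proj("side",np.array(L)@Rz.T+H)+[.13,.48]; q=((q-[x0,y0]+.5)*k).astype(int); cv2.polylines(o,[q.reshape(-1,1,2)],False,col,1,cv2.LINE_AA)
zt=pos[2]-.0599
for z,col in ((zt,(255,0,0)),(zt-.006,(255,160,0))):
    pl([[.0,.025,z],[-.0375,.025,z],[-.0375,-.025,z],[0,-.025,z]],col)
# pocket wall top inner edge, and handle
pl([[-.0395,.027,.010],[-.0395,-.027,.010]],(0,255,0))
pl([[-.062,.012,.016],[-.062,-.012,.016]],(0,255,255))
pl([[-.0442,.032,.01],[-.0442,-.032,.01]],(0,0,255)); pl([[-.0442,.032,.0],[-.0442,.032,.01],[-.023,.032,.01]],(0,0,255))
cv2.imwrite("pics/e2.png",o[:,:,::-1])
E
```

```text
t 7.6833 pos [ 0.5118 -0.0416  0.0924] head -16.29 z [ 2.3e-03 -3.0e-04 -1.0e+00] w 0.049 F [-0.7   0.06 -0.02]
```

View pics/e2.png

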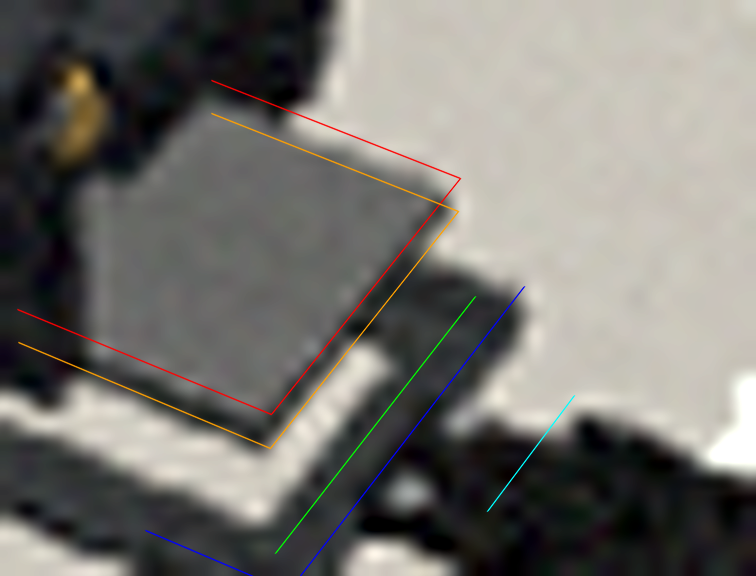

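>>> drive_tool(rows=[[4.5,-0.1,-0.08,-0.3,0,0,0],[4.5,0,0,-0.4,0,0,0],[4.5,0,0,-0.4,0,0,0],[4.5,0,0,-0.4,0,0,0],[4.5,0,0,-0.3,0,0,0],[4.5,0,0,-0.2,0,0,0],[4.5,0,0,-0.1,0,0,0],[4.5,0,0,0,0,0,0],[4.5,0,0,0,0,0,0]])

```text
t: 8.48
eef_pos: [0.5095, -0.0423, 0.0713]
eef_rot: [3.11, -0.445, -0.003]
wrist_force: [-6.4, 0.0, 13.1]
grip_width: 0.0494
```

```bash
python3 - <<'E'
from pfit import *
s,R=st()
x0,y0=205,170
im=camera("side");im=cv2.resize(im[y0:y0+70,x0:x0+90],None,fx=8,fy=8,interpolation=cv2.INTER_CUBIC)
im=np.clip(im.astype(float)*1.5,0,255).astype(np.uint8); cv2.imwrite("pics/e3.png",im[:,:,::-1])
E
```

```text
t 8.4833 pos [ 0.5095 -0.0423  0.0713] head -16.28 z [-1.8e-03  2.0e-04 -1.0e+00] w 0.0494 F [-6.400e+00  1.000e-02  1.309e+01]
```

View pics/e3.png

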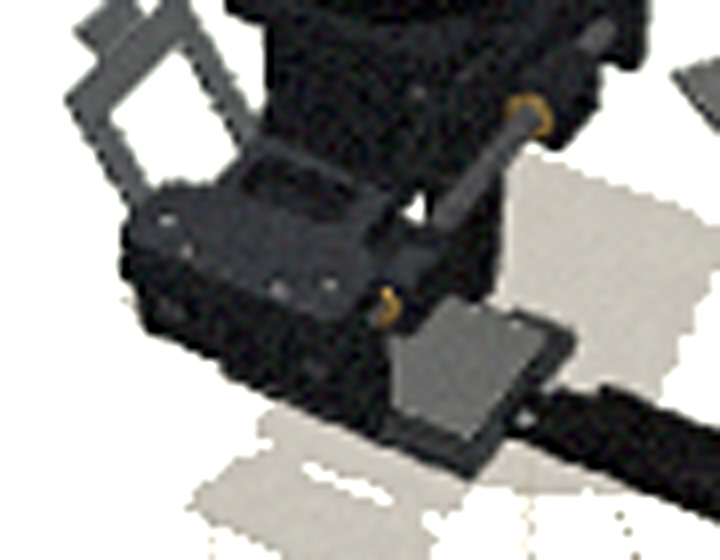

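>>> drive_tool(rows=[[4.5,-0.05,0,0.1,0,0,0],[5.8,0,0,0,0,0,0],[5.8,0,0,0,0,0,0],[5.8,0,0,0,0,0,0],[5.8,0,0,0,0,0,0]])

```text
t: 8.95
eef_pos: [0.5092, -0.0423, 0.0709]
eef_rot: [-3.11, 0.445, 0.0]
wrist_force: [-0.7, -0.0, 0.6]
grip_width: 0.0582
```

```bash
python3 - <<'E'
from pfit import *
s,R=st()
x0,y0=205,170
im=camera("side");im=cv2.resize(im[y0:y0+70,x0:x0+90],None,fx=8,fy=8,interpolation=cv2.INTER_CUBIC)
im=np.clip(im.astype(float)*1.5,0,255).astype(np.uint8); cv2.imwrite("pics/e4.png",im[:,:,::-1])
E
```

```text
t 8.95 pos [ 0.5092 -0.0423  0.0709] head -16.29 z [-3.e-04  1.e-04 -1.e+00] w 0.0582 F [-0.69 -0.    0.58]
```

View pics/e4.png

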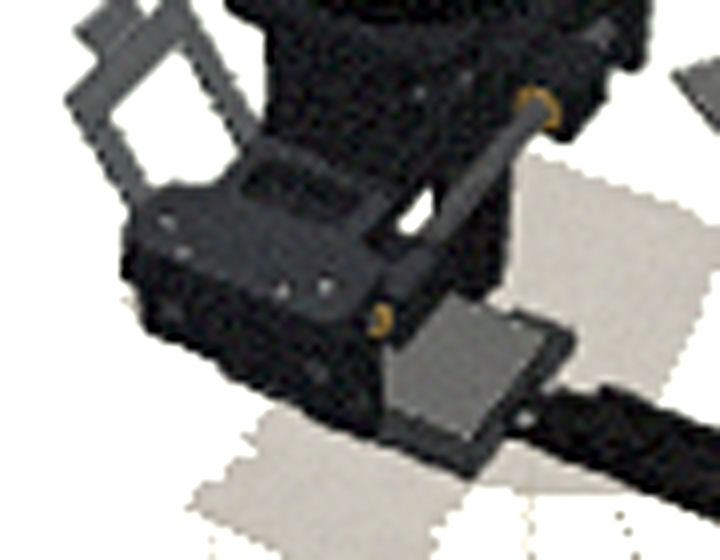

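>>> drive_tool(rows=[[6.2,0,0,0.8,0,0,0],[6.2,0,0,2,0,0,0],[6.2,0,0,3,0,0,0],[6.2,0,0,3.5,0,0,0],[6.2,0,-1,3.5,0,0,0],[6,0,-4,1,0,0,0],[6,0,-4,0,0,0,0],[6,0,-4,0,0,0,0],[6,0,-4,0,0,0,0],[6,0,-3,0,0,0,0],[6,0,0,0,0,0,0]])

```text
t: 9.92
eef_pos: [0.5095, -0.2474, 0.2104]
eef_rot: [3.106, -0.451, 0.004]
wrist_force: [0.0, -0.3, 0.1]
grip_width: 0.0604
```

```bash
python3 - <<'E'
from pfit import *
s,R=st()
f=lambda im:np.clip(im.astype(float)*1.5,0,255).astype(np.uint8)
save("side","f1",(205,155,315,245),7,f(camera("side")))
save("top","f2",(190,145,290,260),5,f(camera("top")))
E
```

```text
t 9.9167 pos [ 0.5095 -0.2474  0.2104] head -16.53 z [ 0.0019 -0.0031 -1.    ] w 0.0604 F [ 0.01 -0.31  0.08]
```

View pics/f1.png

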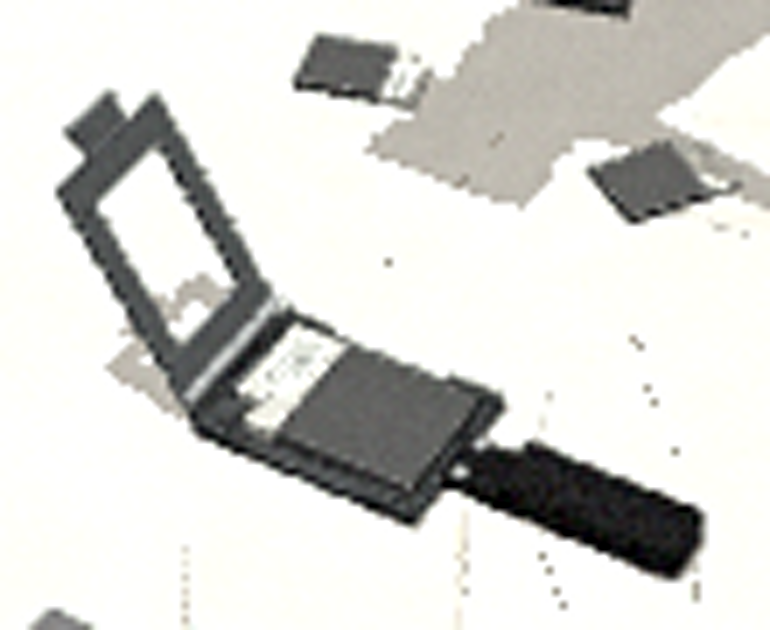

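View pics/f2.png

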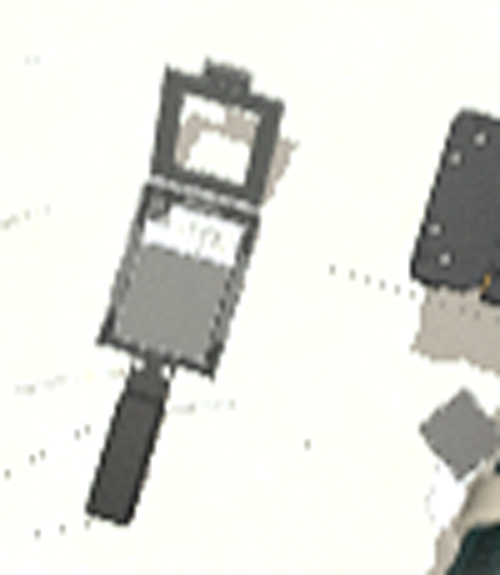

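```bash
cat > run3.py <<'E'
from fit import *
import sys
bx={"top":(200,145,260,260),"side":(205,160,315,245)}
p0=np.load("p.npy"); D={}; I={}
for cn in bx:
    x0,y0,x1,y1=bx[cn]; I[cn]=np.mean([camera(cn).astype(float) for _ in range(2)],0); D[cn]=dark(I[cn][y0:y1,x0:x1])
if 1: D["side"][:30,45:]=0
def seat(q): return boxc(-38,15,-25,25,4,10)
def full(q):
    p=p0.copy(); p[:4]=q
    B=boxes(p[:10]); c,s=np.cos(q[2]),np.sin(q[2]); R=np.array([[c,-s,0],[s,c,0],[0,0,1]])
    return B+[seat(q)@R.T+[q[0],q[1],0]]
# exclude label area from comparison
W={}
def cost(q,upd=False):
    B=full(q); c=0
    for cn in bx:
        o=(0,0) if cn=="top" else p0[10:12]
        m=render(cn,B,bx[cn],o); d=(cv2.GaussianBlur(m,(0,0),.8)-cv2.GaussianBlur(D[cn],(0,0),.8))**2
        c+=np.minimum(d,.3).sum()
    return c
q=p0[:4].copy(); sc=np.array([.002,.002,.02,.05])
for k in range(3):
    r=minimize(cost,q,method="Nelder-Mead",options=dict(initial_simplex=np.vstack([q,q+np.diag(sc)*(1-2*(k%2))]),maxiter=200)); q=r.x
print(r.fun,q.round(4)); np.save("q.npy",q)
x0,y0=232,190;k=12
o=cv2.resize(np.clip(I["side"]*1.5,0,255).astype(np.uint8)[y0:y0+45,x0:x0+55],None,fx=k,fy=k,interpolation=cv2.INTER_CUBIC)
c,s=np.cos(q[2]),np.sin(q[2]); R=np.array([[c,-s,0],[s,c,0],[0,0,1]])
for z,col in((.010,(255,0,0)),):
    L=np.array([[-37.5,-25],[37.5,-25],[37.5,14],[26.5,14],[26.5,25],[-37.5,25]])/1000
    P=np.c_[L,np.full(6,z)]@R.T+[q[0],q[1],0]; a=((proj("side",P)+p0[10:12]-[x0,y0]+.5)*k).astype(int)
    cv2.polylines(o,[a.reshape(-1,1,2)],True,col,1,cv2.LINE_AA)
cv2.imwrite("pics/g1.png",o[:,:,::-1])
E
python3 run3.py
```

```text
205.51061541832303 [ 0.5147 -0.0436 -0.2853  2.0969]
```

View pics/g1.png

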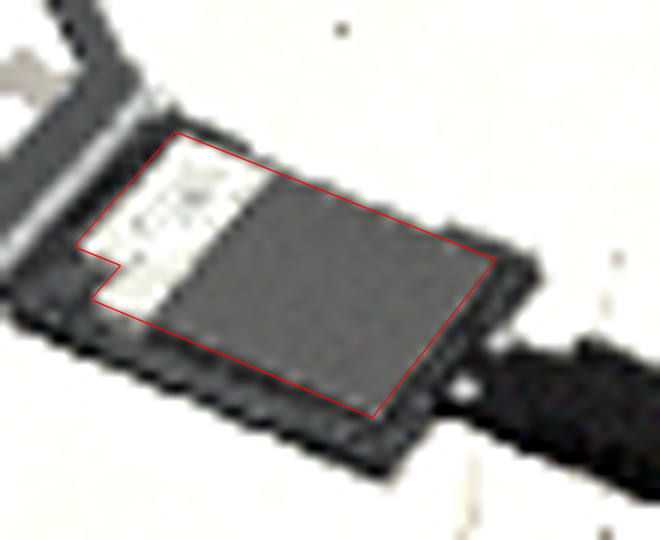

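The plate is seated: notch round the post, outline matching the seated model, clamp still at 2.1 rad. I'll go behind the clamp frame next.

>>> drive_tool(rows=[[4.4,2.0,2.8,0,0,0,0],[4.4,2.0,2.8,0,0,0,0],[4.4,2.0,2.8,0,0,0,0],[4.4,2.0,2.8,0,0,0,0],[4.4,2.0,2.8,0,0,0,0],[4.4,2.0,2.8,0,0,0,0],[4.4,0,0,0,0,0,0],[4.4,0,0,-2.2,0,0,0],[4.4,0,0,-2.7,0,0,0],[4.4,0,0,-2.7,0,0,0],[4.4,0,0,0,0,0,0],[4.4,0,0,0,0,0,0]])

```text
t: 11.22
eef_pos: [0.6273, -0.0733, 0.1314]
eef_rot: [-3.11, 0.443, 0.008]
wrist_force: [-0.5, 0.2, 0.3]
grip_width: 0.0437
```

```bash
cat >> st.py <<'E'
def uv(s):
    q=np.load("q.npy"); d=s['eef_pos'][:2]-q[:2]; c,n=np.cos(q[2]),np.sin(q[2])
    print("u,v mm",np.round([(c*d[0]+n*d[1])*1e3,(-n*d[0]+c*d[1])*1e3],1),"tipz",round((s['eef_pos'][2]-.064)*1e3,1))
E
python3 - <<'E'
from st import *
s,R=st(); uv(s)
save("side","h1",(150,90,300,210),5)
E
```

```text
t 11.2167 pos [ 0.6273 -0.0733  0.1314] head -16.22 z [-5.e-03  7.e-04 -1.e+00] w 0.0437 F [-0.49  0.19  0.35]
u,v mm [116.5   3.2] tipz 67.4
```

View pics/h1.png

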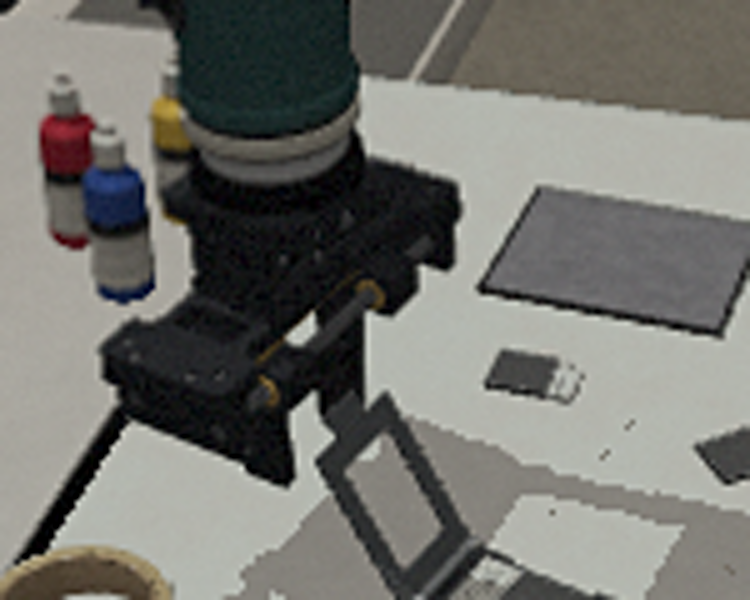

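>>> drive_tool(rows=[[4.4,-1.0,0.1,0.2,0,0,0],[4.4,-1.0,0.2,0,0,0,0],[4.4,-1.0,0.3,0,0,0,0],[4.4,-1.0,0.3,0,0,0,0],[4.4,-1.0,0.3,0,0,0,0],[4.4,-1.0,0.3,0,0,0,0],[4.4,-1.0,0.3,0,0,0,0],[4.4,-1.0,0.3,0,0,0,0],[4.4,-1.0,0.3,0,0,0,0],[4.4,0,0,0,0,0,0]])

```text
t: 12.1
eef_pos: [0.5366, -0.0495, 0.1345]
eef_rot: [-3.11, 0.445, 0.005]
wrist_force: [0.4, 0.3, -0.2]
grip_width: 0.0441
```

```bash
python3 - <<'E'
from st import *
s,R=st(); uv(s)
save("side","h2",(170,110,320,240),5)
E
```

```text
t 12.1 pos [ 0.5366 -0.0495  0.1345] head -16.27 z [-3.e-03  6.e-04 -1.e+00] w 0.0441 F [ 0.35  0.28 -0.17]
u,v mm [22.7  0.5] tipz 70.5
```

View pics/h2.png

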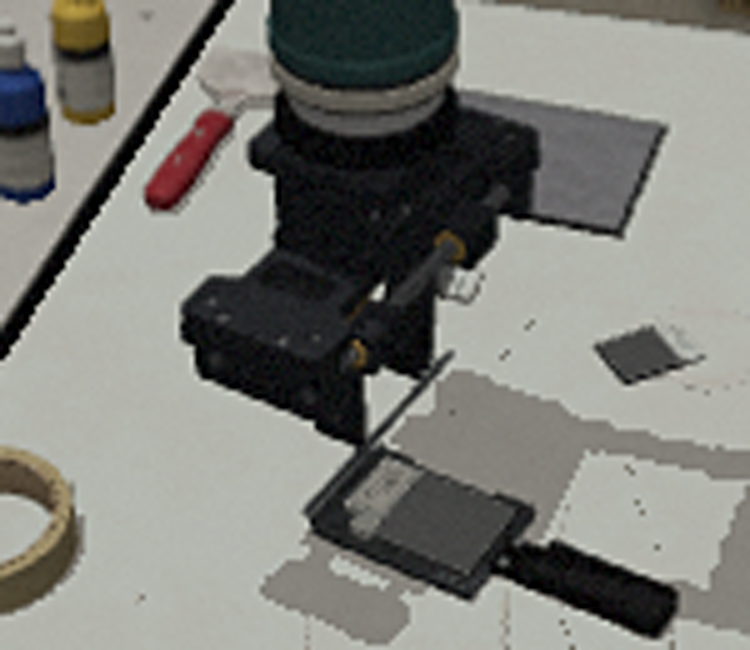

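>>> drive_tool(rows=[[4.4,-1.15,0.35,0,0,0,0],[4.4,-1.15,0.35,0,0,0,0],[4.4,-0.5,0.15,-0.9,0,0,0],[4.4,-0.5,0.15,-1.0,0,0,0],[4.4,-0.4,0.1,-1.0,0,0,0],[4.4,-0.4,0.1,-1.0,0,0,0],[4.4,-0.2,0.05,-0.8,0,0,0],[4.4,-0.1,0.05,-0.4,0,0,0],[4.4,0,0,0,0,0,0]])

```text
t: 12.9
eef_pos: [0.494, -0.0371, 0.0825]
eef_rot: [3.11, -0.445, -0.005]
wrist_force: [0.1, 1.7, -0.4]
grip_width: 0.0439
```

```bash
python3 - <<'E'
from st import *
s,R=st(); uv(s)
save("side","h3",(190,120,320,240),5)
E
```

```text
t 12.9 pos [ 0.494  -0.0371  0.0825] head -16.29 z [-3.2e-03  4.0e-04 -1.0e+00] w 0.0439 F [ 0.06  1.68 -0.45]
u,v mm [-21.6   0.4] tipz 18.5
```

View pics/h3.png

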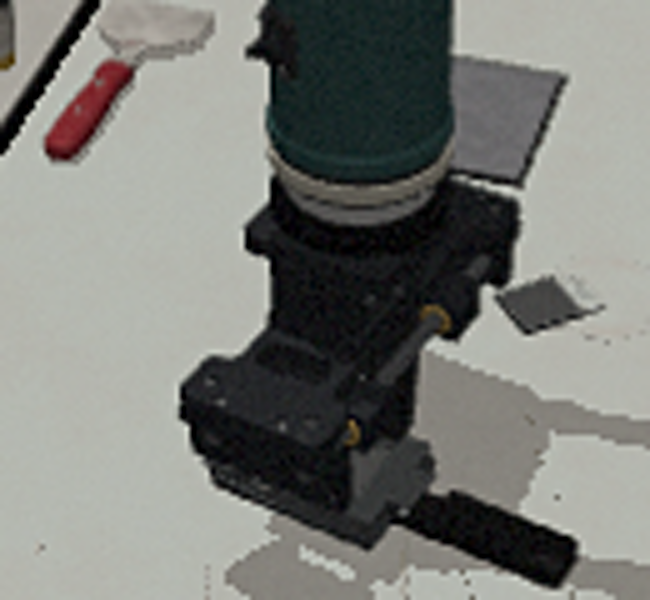

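>>> drive_tool(rows=[[3,0,0,1.0,0,0,0],[1.5,0,0,1.5,0,0,0],[0,-0.6,0.2,0.5,0,0,0],[0,-0.9,0.25,0,0,0,0],[0,-1.0,0.25,0,0,0,0],[0,0,0,0,0,0,0],[0,0,0,-1.0,0,0,0],[0,0,0,-1.2,0,0,0],[0,0,0,-0.7,0,0,0],[0,0,0,-0.4,0,0,0],[0,0,0,0,0,0,0],[0,0,0,0,0,0,0]])

```text
t: 13.95
eef_pos: [0.47, -0.0303, 0.0806]
eef_rot: [3.11, -0.445, -0.002]
wrist_force: [-0.4, 0.2, 0.7]
grip_width: 0.0004
```

```bash
python3 - <<'E'
from st import *
s,R=st(); uv(s)
save("side","h4",(190,120,320,240),5)
E
```

```text
t 13.95 pos [ 0.47   -0.0303  0.0806] head -16.29 z [-1.3e-03  1.0e-04 -1.0e+00] w 0.0004 F [-0.43  0.22  0.73]
u,v mm [-46.6   0.2] tipz 16.6
```

View pics/h4.png

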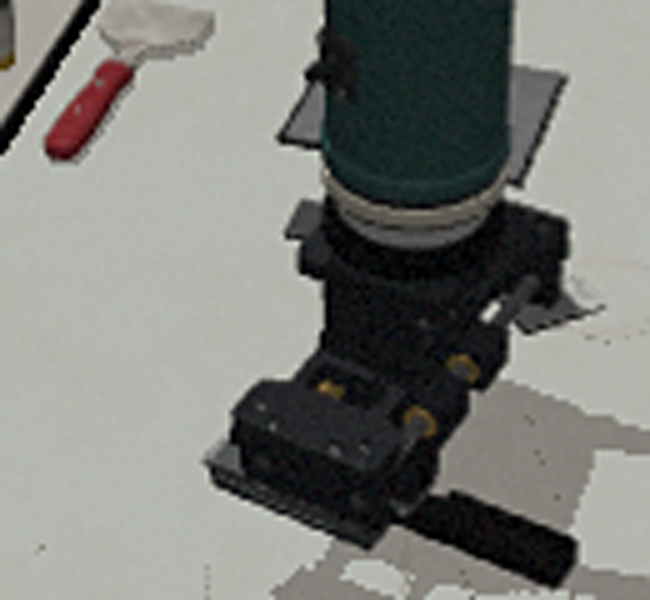

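Press down in small steps, watching force.

>>> drive_tool(rows=[[0,0,0,-0.2,0,0,0],[0,0,0,-0.1,0,0,0],[0,0,0,0,0,0,0],[0,0,0,0,0,0,0]])

```text
t: 14.33
eef_pos: [0.4704, -0.0303, 0.0784]
eef_rot: [-3.11, 0.445, -0.0]
wrist_force: [-0.2, 0.1, -0.6]
grip_width: 0.0003
```

>>> drive_tool(rows=[[0,0,0,-0.15,0,0,0],[0,0,0,-0.1,0,0,0],[0,0,0,0,0,0,0],[0,0,0,0,0,0,0]])

```text
t: 14.67
eef_pos: [0.4706, -0.0303, 0.0775]
eef_rot: [-3.11, 0.445, 0.0]
wrist_force: [-6.1, 0.8, 15.7]
grip_width: 0.0004
```

>>> drive_tool(rows=[[0,0,0,-0.08,0,0,0],[0,0,0,0,0,0,0],[0,0,0,0,0,0,0],[0,0,0,0,0,0,0]])

```text
t: 15.0
eef_pos: [0.4707, -0.0303, 0.0773]
eef_rot: [3.11, -0.445, -0.0]
wrist_force: [-7.4, 0.9, 21.8]
grip_width: 0.0006
```

>>> drive_tool(rows=[[0,0,0,0.5,0,0,0],[0,0,0,1.5,0,0,0],[4,-0.5,0,3,0,0,0],[8.8,-0.5,-1,3.5,0,0,0],[8.8,-0.5,-4,1,0,0,0],[8.8,-0.5,-4,0,0,0,0],[8.8,-0.5,-4,0,0,0,0],[8.8,-0.5,-4,0,0,0,0],[8.8,-0.5,-4,0,0,0,0],[8.8,0,0,0,0,0,0],[8.8,0,0,0,0,0,0]])

```text
t: 15.92
eef_pos: [0.4349, -0.2422, 0.17]
eef_rot: [-3.109, 0.452, -0.001]
wrist_force: [-0.1, 1.0, -0.5]
grip_width: 0.0584
```

```bash
cat > run4.py <<'E'
from fit import *
from st import st
s,_=st()
bx={"top":(195,165,255,260),"side":(215,165,320,245)}
p0=np.load("p.npy"); D={}; I={}
f=lambda im:np.clip(im*1.5,0,255).astype(np.uint8)
for cn in bx:
    x0,y0,x1,y1=bx[cn]; I[cn]=np.mean([camera(cn).astype(float) for _ in range(2)],0); D[cn]=dark(I[cn][y0:y1,x0:x1])
D["side"][:25,50:]=0
save("top","i2",(190,145,290,260),5,f(I["top"])); save("side","i1",(205,155,315,245),7,f(I["side"]))
def full(q):
    p=p0.copy(); p[:3]=q[:3]; p[3]=q[3]
    return boxes(p[:10])+[ (boxc(-38,15,-25,25,4,10)@cv2.Rodrigues(np.array([0,0,q[2]]))[0].T)+[q[0],q[1],0]]
def cost(q):
    B=full(q); c=0
    for cn in bx:
        o=(0,0) if cn=="top" else p0[10:12]
        d=(cv2.GaussianBlur(render(cn,B,bx[cn],o),(0,0),.8)-cv2.GaussianBlur(D[cn],(0,0),.8))**2
        c+=np.minimum(d,.3).sum()
    return c
q=np.load("q.npy"); q[3]=0.03; sc=np.array([.003,.003,.02,.06])
for k in range(3):
    r=minimize(cost,q,method="Nelder-Mead",options=dict(initial_simplex=np.vstack([q,q+np.diag(sc)*(1-2*(k%2))]),maxiter=200)); q=r.x
print(r.fun,q.round(4)); np.save("q2.npy",q)
E
python3 run4.py
```

```text
t 15.9167 pos [ 0.4349 -0.2422  0.17  ] head -16.55 z [ 4.e-04  0.e+00 -1.e+00] w 0.0584 F [-0.07  1.04 -0.5 ]
218.570181469957 [ 0.5147 -0.0438 -0.2862 -0.0467]
```

View pics/i1.png

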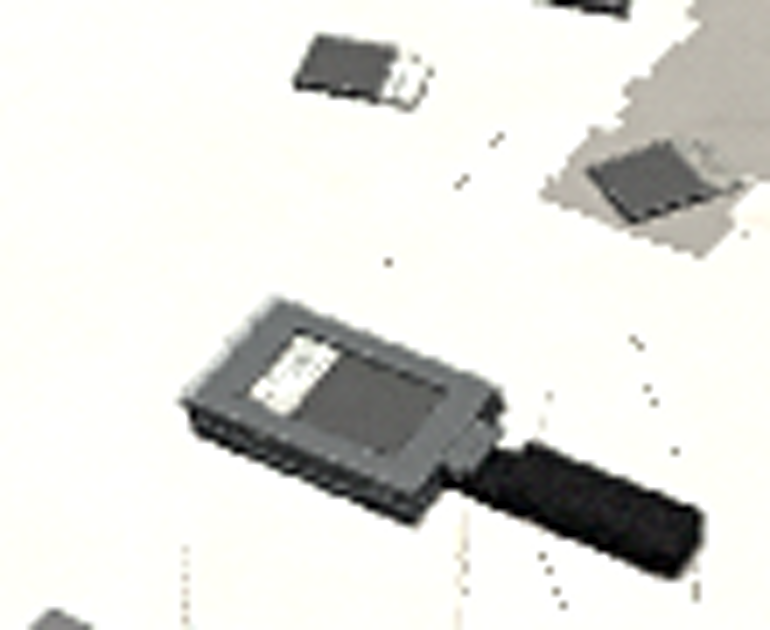

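View pics/i2.png

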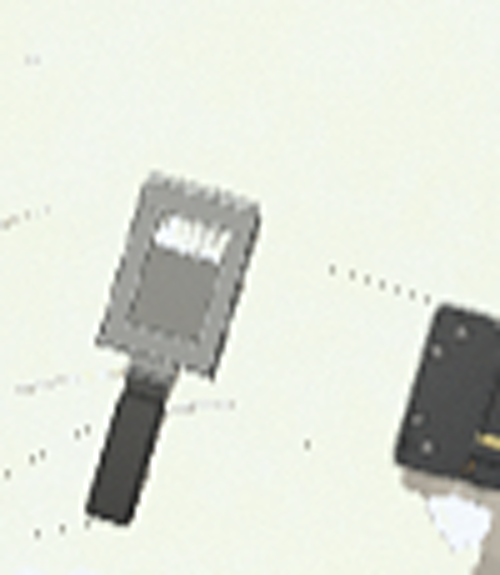

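>>> drive_tool(rows=[[5,0,3.7,0,0,0,0],[5,0,3.7,0,0,0,0],[5,0,3.7,0,0,0,0],[5,0,3.7,0,0,0,0],[5,0,3.7,0,0,0,0],[5,0.3,3.6,0,0,0,0],[5,0,0,0,0,0,0],[5,0,0,-2,0,0,0],[5,0,0,-2,0,0,0],[5,0,0,-1,0,0,0],[5,0,0,0,0,0,0],[5,0,0,0,0,0,0]])

```text
t: 17.12
eef_pos: [0.4376, -0.019, 0.1194]
eef_rot: [3.11, -0.444, -0.003]
wrist_force: [-0.5, -0.8, 0.5]
grip_width: 0.0497
```

```bash
python3 - <<'E'
from st import *
s,R=st(); uv(s); print(s['joint_pos'].round(2))
save("side","j1",(215,130,335,240),6)
E
```

```text
t 17.1167 pos [ 0.4376 -0.019   0.1194] head -16.25 z [-2.e-03  2.e-04 -1.e+00] w 0.0497 F [-0.53 -0.75  0.47]
u,v mm [-80.9   1.9] tipz 55.4
[-0.1   0.01  2.26  0.    0.87  1.75]
```

View pics/j1.png

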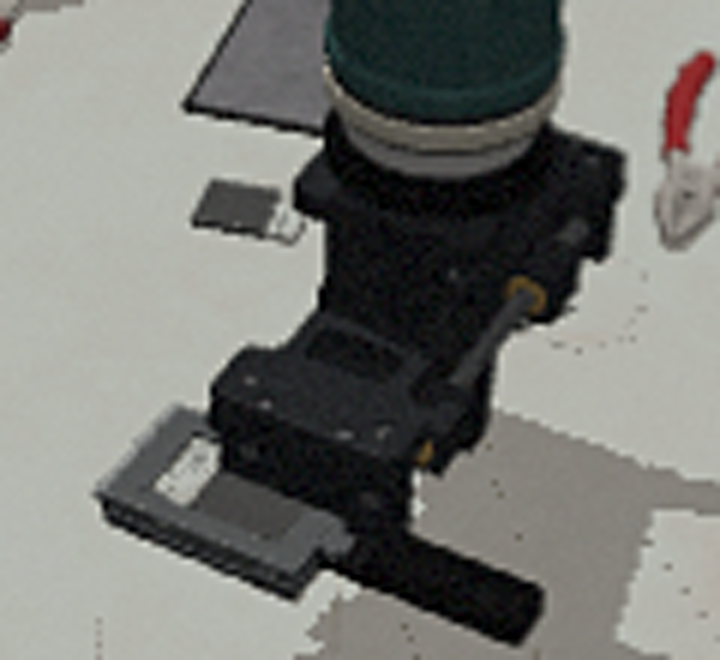

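>>> drive_tool(rows=[[5,-0.05,-0.2,-1.5,0,0,0],[5,0,0,-1.5,0,0,0],[5,0,0,-1.2,0,0,0],[5,0,0,-0.7,0,0,0],[5,0,0,-0.35,0,0,0],[5,0,0,0,0,0,0],[1.8,0,0,0,0,0,0],[1.8,0,0,0,0,0,0],[1.8,0,0,0,0,0,0],[1.8,0,0,0,0,0,0],[1.8,0,0,0,0,0,0],[1.8,0,0,0,0,0,0]], newtons=50)

```text
t: 18.17
eef_pos: [0.4383, -0.0214, 0.068]
eef_rot: [3.11, -0.445, 0.002]
wrist_force: [0.3, -0.5, 3.5]
grip_width: 0.0233
```

Gripped (23 mm). Lift slowly.

>>> drive_tool(rows=[[1.8,0,0,0.2,0,0,0],[1.8,0,0,0.5,0,0,0],[1.8,0,0,1.0,0,0,0],[1.8,0,0,1.5,0,0,0],[1.8,0,0,1.7,0,0,0],[1.8,0,0,1.7,0,0,0],[1.8,0,0,1.7,0,0,0],[1.8,0,0,1.2,0,0,0],[1.8,0,0,0.8,0,0,0],[1.8,0,0,0,0,0,0],[1.8,0,0,0,0,0,0]], newtons=60)

```text
t: 19.08
eef_pos: [0.4378, -0.0213, 0.1707]
eef_rot: [-3.11, 0.445, -0.001]
wrist_force: [0.3, 0.4, -2.2]
grip_width: 0.0232
```

```bash
python3 - <<'E'
from st import *
s,R=st(); uv(s); print(s['moment'])
save("side","k1",(205,100,345,220),5)
E
```

```text
t 19.0833 pos [ 0.4378 -0.0213  0.1707] head -16.29 z [ 8.e-04 -0.e+00 -1.e+00] w 0.0232 F [ 0.26  0.44 -2.16]
u,v mm [-80.   -0.2] tipz 106.7
[0.06834015 0.09954362 0.02637476]
```

View pics/k1.png

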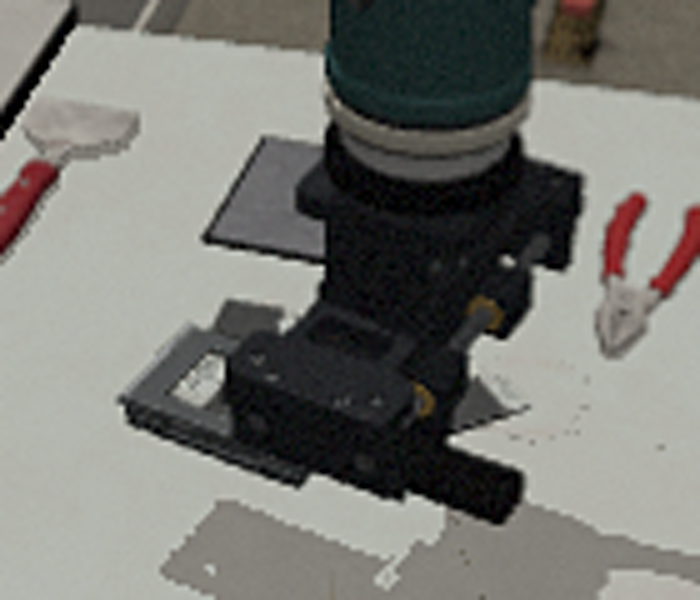

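>>> drive_tool(rows=[[1.8,0,0.6,0,0,0,0],[1.8,0,1.4,0,0,0,0],[1.8,0.1,2.1,0,0,0,0],[1.8,0.1,2.5,0,0,0,0],[1.8,0.1,2.5,0,0,0,0],[1.8,0.1,2.5,0,0,0,0],[1.8,0,2.5,0,0,0,0],[1.8,0,2.3,0,0,0,0],[1.8,0,1.7,0,0,0,0],[1.8,0,0.9,0,0,0,0],[1.8,0,0.3,0,0,0,0],[1.8,0,0,0,0,0,0]])

```text
t: 20.13
eef_pos: [0.4413, 0.172, 0.1697]
eef_rot: [3.109, -0.443, -0.002]
wrist_force: [0.3, -0.5, -2.2]
grip_width: 0.0233
```

>>> drive_tool(rows=[[1.8,0,0,0,0,0,0],[1.8,0,0,0,0,0,0],[1.8,0,0,0,0,0,0],[1.8,0,0,0,0,0,0]])

```text
t: 20.47
eef_pos: [0.4419, 0.1709, 0.1704]
eef_rot: [3.11, -0.447, 0.0]
wrist_force: [-0.0, 0.1, -2.2]
grip_width: 0.023
```

```bash
python3 - <<'E'
from st import *
s,R=st(); 
f=lambda im:np.clip(im.astype(float)*1.4,0,255).astype(np.uint8)
ims=camera("side"); imt=camera("top")
# predicted frame-top outline (u -42..43, v +-30, z top 14) for level holder
h=-.2862; c,n=np.cos(h),np.sin(h); Rz=np.array([[c,-n,0],[n,c,0],[0,0,1]])
dz=s['eef_pos'][2]-.068; o=s['eef_pos'][:2]+np.array([c,n])*.080
L=np.array([[-.042,-.03,.014],[.043,-.03,.014],[.043,.03,.014],[-.042,.03,.014]])@Rz.T+[o[0],o[1],dz]
print("holder origin pred",o.round(4),"plate z",round(dz+.004,4))
for cn,im,b,k in(("side",ims,(170,180,310,320),4),("top",imt,(90,130,240,250),5)):
    x=cv2.resize(f(im)[b[1]:b[3],b[0]:b[2]],None,fx=k,fy=k,interpolation=cv2.INTER_CUBIC)
    a=((proj(cn,L)-[b[0],b[1]]+.5)*k).astype(int); cv2.polylines(x,[a.reshape(-1,1,2)],True,(255,0,0),1,cv2.LINE_AA)
    cv2.imwrite(f"pics/m_{cn}.png",x[:,:,::-1])
E
```

```text
t 20.4667 pos [0.4419 0.1709 0.1704] head -16.36 z [ 0.e+00 -1.e-04 -1.e+00] w 0.023 F [-0.01  0.06 -2.21]
holder origin pred [0.5186 0.1484] plate z 0.1064
```

View pics/m_side.png

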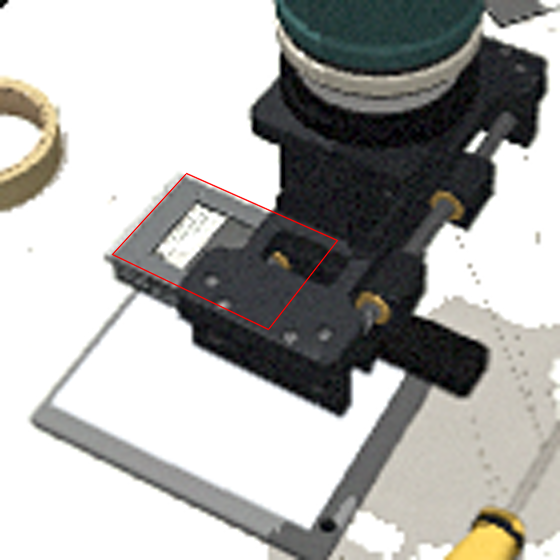

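View pics/m_top.png

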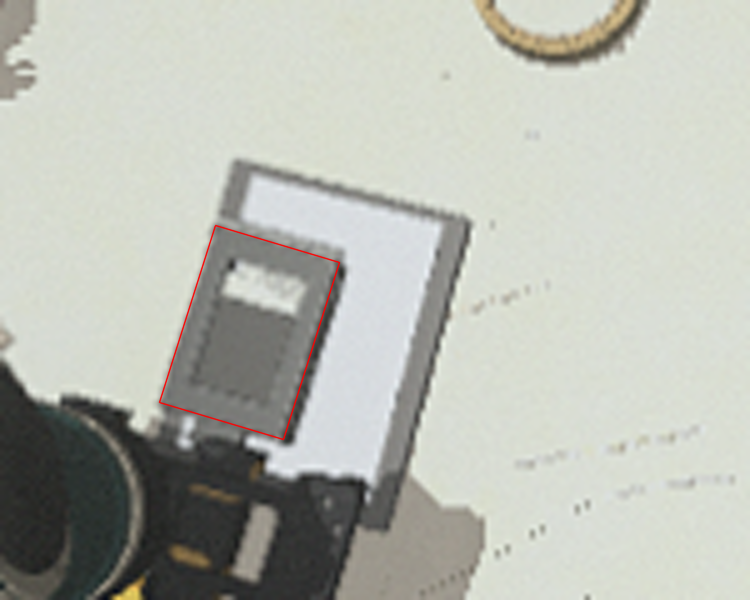

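```bash
python3 - <<'E'
from st import *
st(); print(sign_off())
E
```

```text
t 20.5667 pos [0.4419 0.1712 0.1705] head -16.34 z [ 2.e-04  1.e-04 -1.e+00] w 0.0238 F [-0.38  0.83 -2.61]
the job is handed in; nothing more can be done
None
```

I handed the job in at 20.6 s of the 69 s allowed, with the holder held by its handle over the light panel; `sign_off()` gave no verdict.

**What I did**
- **Seating:** I picked the largest plate off the mat and lowered it into the pocket. After release, both views showed the notch round the post, and the side view matched the outline of a flat, seated plate. The clamp was still at about 2.1 rad.
- **Clamping:** I swung the clamp frame over from behind and pressed its lip down to about 22 N. It stopped with the fingertips at 13.3 mm, against 14 mm for a shut frame.
- **Lifting:** I gripped the handle about 80 mm from the pocket middle with a 60 N setting, then lifted it and carried it over the panel.

**Last checks**
- **Position:** The computed plate centre was about 1 mm from the panel centre, with the underside about 98 mm above the panel top. The arm was at rest.
- **Level and label:** The tool was vertical, and the holder's outline in both views lay within about a pixel of a level, label-up holder. I judged level only by that match.
- **Bystanders:** The arm stayed well clear of the side cutters, screwdriver and tape. I did not measure their positions again.

**What disagreed**
- **Plate offset in the grip:** The plate sat about 4 mm further along the gripper than my first image fit said, and I corrected for this before lowering it.
- **Force at seating:** Contact reached 13 N upwards and 6 N sideways as the plate went in. It dropped away on release, and the holder had not moved.
- **Clamp angle fit:** With the clamp shut, the image fit gave -0.05 rad, slightly past shut, which I put down to image resolution.

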